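# Line up a torque sensor's shaft flat and hold the collar on it for the screwdriver

### The job

Pinch the torque sensor's upright shaft across its set-screw flat and turn it until the flat squarely faces the screwdriver bit. Then take the collar with the set screw from the tray, put it over the shaft with its screw on the flat, in line with the bit, and finish still holding it level there in the fingers, ready for the screw to be driven. Leave the other things on the bench and in the tray where they are.

Things in the scene. Friction and masses are not known exactly. Their poses are not given: they have to be found in the camera images.
- station: Fixed set-screw station: aluminium base plate (150 x 360 x 12 mm, y -80 to 280) with the torque sensor (70 mm square, top at z 75 mm, upright shaft) and a level black screwdriver pointing at the shaft: axis z 112 mm, 34 mm thick, reaching to y 321, clamp 52 mm wide, nothing above z 135 mm. Origin on the bench below the shaft axis; +y from shaft to driver, z up. Only the shaft moves.
- bit_tip (a point): Tip of the screwdriver's hexagon bit (4 mm thick, 30 mm long), 70 mm from the shaft's axis and 112 mm above the bench, pointing at the shaft; axes as the station's.
- shaft_top (a point): Centre of the shaft's upper end, on its axis, 127 mm above the bench. The shaft is a steel bar of 18 mm diameter, 52 mm out of the sensor, end chamfered 1.5 mm. Its upper 34 mm (z 93 to 127 mm) are D-shaped: one flat, 3 mm deep, 13 mm wide, so 15 mm from flat to back; below it is round. z up, +x out of the flat.
- flat (a point): The set-screw flat on the shaft; this point is the centre of the flat's face, 6 mm off the shaft's axis at z 109 mm; +x points straight out of the flat (level), z up. Turns with the shaft.
- shaft (a joint): Turn of the shaft in rad: 0 when the flat squarely faces the bit (flat's +x along station +y), positive anticlockwise from above; starts between 0.5 and 1.5. It turns without stops against a drag of about 0.05 N m and stays where it is left; fingers closing across the flat a little askew turn it true.
- tray: Grey plastic kit tray 220 x 300 mm, fixed to the bench, walls 16 mm high and 4 mm thick, floor 4 mm above the bench; origin under its centre.
- collar: Loose steel shaft collar lying flat in the tray: 42 mm outside, 18 mm high, round bore 20.6 mm right through, about 140 g. A dark set screw, 8 mm thick, stands 8 mm out of its rim at mid height; no other ring in the tray has one. Origin at the centre of the underside; +x from the bore's axis out along the screw, z up along the bore.
- screw_head (a point): Outer end of the collar's set screw, 29 mm from the bore's axis and 9 mm above the collar's underside; axes as the collar's.
- bore (a point): Middle of the collar's bore, on its axis, 9 mm above the underside.
- spacer: Bystander: plain steel spacer ring in the tray, 50 mm across, bore 34 mm, 12 mm high, no screw; origin at the centre of the underside.
- bearing: Bystander: small ball bearing in the tray, 35 mm across, bore 15 mm, 11 mm high, no screw; origin at the centre of the underside.
- cell_a: Bystander: aluminium load-cell bar 130 x 30 x 26 mm lying beyond the station; origin at the centre of the underside, long along its x.
- cell_b: Bystander: a second load-cell bar like the first, beside it.
- bottle: Bystander: small plastic solvent bottle, 50 mm across, 109 mm high, standing beyond the tray; origin at the centre of the underside.
- tweezers: Bystander: steel tweezers with a blue end, 130 mm long, 7 mm high, lying near the robot; origin at the middle.
- hex_key: Bystander: dark L-shaped hexagon key, 80 mm long, 6 mm high, lying between the tray and the blue bin; origin near its middle.
Things that resemble listed ones, but are neither listed nor needed, are in the scene too. What is shaped like the collar but orange or turquoise is not meant.

How it is judged (in metres and radians):
On the way:
1. the fingers press on the shaft's flat while it faces the screwdriver bit (within 0.17 rad) (value of joint shaft between -0.17 and 0.17 rad and contact force between the fingers and set_screw_flat above 2 N), for 0.2 s.
At the end, for the whole second after the job is handed in: Flat faces the bit within 0.17 rad; collar round the shaft (bore within 3 mm of its axis), level within 0.1 rad, screw on the bit's side within 5 mm sideways and 4 mm in height of the bit's line; at rest, carried by the fingers alone (over 2 N), clear of the sensor (value of joint shaft between -0.17 and 0.17 rad and horizontal distance between bore and shaft_top below 0.003 m and angle between collar's own z axis and vertical below 0.1 rad and x of screw_head in the frame of bit_tip between -0.005 and 0.005 m and z of screw_head in the frame of bit_tip between -0.004 and 0.004 m and y of screw_head in the frame of bit_tip above -0.05 m and contact force between the fingers and collar above 2 N and linear speed of collar below 0.02 m/s); the arm keeps its last pose, push and grip.
It fails at once if another thing on the bench or in the tray was shifted by more than 30 mm (distance of any of spacer, bearing, cell_a, cell_b, bottle, tweezers, hex_key from where it was at the start of the episode above 0.03 m).
It also fails if it takes over 51 s, if anything falls off the work surface, if the arm or the gripper's body presses on something with over 40 N, if the wrist force passes 120 N, or if a joint passes its speed limit or range.

### The arm

A 6-joint arm with a two-finger parallel gripper is mounted at the origin on the work surface. World frame = base frame: x ahead of the robot, y to its left, z up, the work surface at z = 0. Lengths are in m, angles in degrees, forces in N, time in s.
With the tool pointing down it reaches from about 0.375 to 0.9 m from the base axis. Payload 3.1 kg.
Tool frame: the origin (TCP) lies on the centre line of the jaws, within the pads' length; the fingertips stand 17 mm ahead of it and the grasp point (between the pads) lies 2 mm behind it; z points along the fingers, y is the line along which they close (so a half turn about z gives the same grasp; the last joint's range is limited). The gripper opens to 87 mm and grips with 3 to 60 N. Pads are 19 mm wide; open, the fingers measure 117 mm over their backs; the gripper's body (75 mm by 190 mm) begins 51 mm behind the grasp point.
Start: joints at [-77.55, 30.224, 82.088, -0, 67.689, -10.227], TCP at [0.241, -0.577, 0.206] pointing down, gripper open.
Joint ranges: [-176.69, 176.69], [-43.24, 126.21], [12.49, 139.97], [-82, 262], [0, 151.66], [-163.58, 163.58]. Speed limits (degrees/s): [159.86, 159.86, 180, 180, 180, 180].

### API

Orientations are given as a 3x3 rotation matrix whose columns are the frame's x, y, z axes.
In Python, from rig import bot, imaging, finder gives the robot as it stands. The module is installed in compiled form; this text tells all that it offers.
- The arm moves only by the tool play_rows, never from a script. Its argument "motion" is a list that holds one entry, the list of rows, each a list of 6 numbers: the shift along the tool's x, y, z in m, then the turn, a rotation vector about the tool's x, y, z in degrees. In form: [[[dx, dy, dz, wx, wy, wz], ...]]. A call has 1 to 8 rows; each row is the pose to reach, as a shift and turn from the pose commanded when the call began, along the tool's axes at that moment; what a row does not reach only later rows make up. A row lasts 1/12 s, in which the tool goes at most 41.7 mm and 7.16 degrees, less where a joint would pass 70% of its speed; a pose out of reach is approached as far as the arm can. A call with a gripper value outside its range is refused whole. "fingers" is the finger opening in m, from 0 to 0.087, set as the call begins (left out, the last holds). The fingers move at their own pace and stop on an object; the grip force is fixed at half the most. Time passes only in rows, so rows that repeat a pose let the fingers close. It gives the time, the measured TCP pose, the force, the opening and the grip force at its end, in the units of the state.
- bot.read_state(): the state, without advancing time (a new reading comes with each control period).
- imaging.capture(name): name is "scene" or "top"; returns a dict with "frame" (400x640x3 uint8, red, green, blue), "camera_matrix" (3x3 intrinsics, pixels), "R" (3x3) and "t" (3): a world point X has camera coordinates R X + t. Camera axes: x right, y down, z forward; pixel columns grow to the right and rows downward; lengths in m; the calibration is good to about 2 mm. A picture is of the moment at which its call begins. There is no depth.
- bot.hand_in(): hands the job in; it is judged then, once.
Trained networks look in the newest picture that a camera, given by its name, has taken for a name from the list of things; names that differ only in an ending like _2 or _b are one class to them, and where a whole thing is asked for, a point or a joint stands for the part that bears it (a point fixed in the world has none). Each returns a list of dicts, best first, with "confidence" (0 to 1); they miss things now and then, are a little off and sometimes report something else, mostly with a low value. They report only what shows in the picture. A call takes as long as a camera call. They do not tell look-alikes from the thing itself.
- finder.recognise(camera, name): "at" ([x, y, z] in m, in world coordinates, good to about 4 mm: the middle of the surface that is visible of it).
- finder.outline_of(camera, name): "pixels" (400x640 bool, what is visible of it).
The state is a dict: "time_s": time; "joint_positions": joint angles; "qvel": joint speeds; "tau": joint torques, N m; "position": TCP position; "tcp_rot": TCP orientation; "force": force on the tool from outside, world axes, zero at the start; "moment": the same for the moment, N m; "opening": opening from 0.0 (shut) to 1.0 (fully open); "grasp_force": force on a finger pad.
Only numpy, scipy, OpenCV 4.12 (cv2) and the standard library are available. Lean on these libraries where they do the work, as an engineer would, in place of code of your own. Each camera call takes 0.05 s, during which the arm holds its last target. There are 200 camera calls.

## Working session

There is one attempt and no reset: what is moved stays moved. The work goes in short steps, Python scripts to look and compute and a tool call to move; the robot and the scene stay as the last step left them, time stands still between calls to the robot, and variables do not carry over. Pictures are saved under pics/ and viewed, at most 10 in all, crops included, and the job is handed in when it is done.

Besides the shell and the picture viewer there is one more tool, called after "Call:" as a command line: name --argument value ..., lists and objects as JSON in quotes. play_rows: Moves the arm, as the interface text tells. Its arguments: {"type":"object","properties":{"motion":{"type":"array"},"fingers":{"type":"number"}},"required":["motion"]}

```bash
mkdir -p pics
cat > h.py <<'E'
import numpy as np, cv2
from rig import bot, imaging, finder
def cap(n,save=None):
    c=imaging.capture(n)
    if save: cv2.imwrite('pics/'+save,c['frame'][:,:,::-1])
    return c
def proj(c,X):
    p=np.atleast_2d(X)@c['R'].T+c['t']; p=p@c['camera_matrix'].T
    return p[:,:2]/p[:,2:]
def onz(c,uv,z):
    d=c['R'].T@np.linalg.solve(c['camera_matrix'],[uv[0],uv[1],1]); o=-c['R'].T@c['t']
    return o+d*(z-o[2])/d[2]
def tri(c1,u1,c2,u2):
    P=[c['camera_matrix']@np.c_[c['R'],c['t']] for c in(c1,c2)]
    X=cv2.triangulatePoints(P[0],P[1],np.float64(u1).reshape(2,1),np.float64(u2).reshape(2,1)).ravel()
    return X[:3]/X[3]
E
python3 - <<'E'
from h import *
np.set_printoptions(precision=4,suppress=True)
s=bot.read_state(); print(s['time_s'],s['position'],s['tcp_rot'],s['opening'])
for n in('scene','top'):
    c=cap(n,n+'0.png'); print(n,-c['R'].T@c['t'],c['R'],c['camera_matrix'])
    for k in('station','shaft','flat','collar','screw_head','tray','spacer','bearing','bottle'):
        for r in finder.recognise(n,k)[:4]: print(k,np.array(r['at']),round(r['confidence'],2),proj(c,r['at'])[0].round())
print(bot.read_state()['time_s'])
E
```

```text
0.0 [ 0.2408 -0.5759  0.205 ] [[ 0.9227  0.3855 -0.0005]
 [ 0.3855 -0.9227  0.0021]
 [ 0.0004 -0.0021 -1.    ]] 0.997232733389336
scene [ 0.9139 -0.5756  0.7603] [[ 0.8078  0.5895 -0.0023]
 [ 0.4387 -0.6037 -0.6657]
 [-0.3938  0.5367 -0.7462]] [[390.8503   0.     313.3384]
 [  0.     390.8503 197.0456]
 [  0.       0.       1.    ]]
station [0.5721 0.1991 0.0143] 0.97 [378. 154.]
shaft [0.5654 0.1098 0.1042] 0.57 [362. 146.]
collar [ 0.4038 -0.4783  0.0168] 0.82 [143. 300.]
collar [ 0.4853 -0.3365  0.0162] 0.75 [220. 272.]
collar [ 0.6692 -0.2818  0.0166] 0.59 [302. 299.]
screw_head [ 0.6717 -0.2822  0.0173] 0.74 [303. 299.]
screw_head [ 0.4815 -0.3352  0.0149] 0.73 [219. 271.]
screw_head [ 0.4519 -0.1685  0.0146] 0.62 [260. 217.]
screw_head [ 0.4033 -0.4796  0.0153] 0.58 [142. 300.]
tray [ 0.4751 -0.2742  0.0046] 0.92 [237. 253.]
spacer [ 0.4474 -0.1683  0.0117] 0.5 [258. 216.]
bearing [ 0.4899 -0.2598  0.0163] 0.7 [246. 249.]
bearing [ 0.7449 -0.1597  0.0752] 0.28 [367. 261.]
bottle [ 0.7456 -0.1636  0.0728] 0.73 [366. 263.]
top [ 0.3672 -0.1243  1.0641] [[-0.0094 -0.9999 -0.0084]

[... 194 characters left out ...]
station [ 0.4657 -0.2566  0.0082] 0.68 [385. 245.]
shaft [0.5694 0.1163 0.1238] 0.61 [228. 197.]
shaft [0.3617 0.031  0.0033] 0.49 [271. 288.]
flat [0.5665 0.1108 0.1198] 0.39 [230. 198.]
collar [ 0.4828 -0.3358  0.0223] 0.5 [417. 237.]
collar [ 0.3991 -0.479   0.0179] 0.5 [477. 271.]
collar [ 0.4436 -0.1701  0.0159] 0.48 [351. 254.]
screw_head [ 0.669  -0.2782  0.0213] 0.72 [391. 166.]
screw_head [ 0.4811 -0.3346  0.0267] 0.55 [417. 238.]
screw_head [ 0.3953 -0.4771  0.0207] 0.48 [476. 272.]
tray [ 0.4666 -0.2542  0.0058] 0.77 [384. 245.]
spacer [ 0.4464 -0.1717  0.0154] 0.47 [352. 253.]
bearing [ 0.4884 -0.2555  0.0148] 0.41 [385. 236.]
bottle [ 0.7224 -0.1409  0.0764] 0.76 [338. 140.]
1.0
```

View pics/scene0.png

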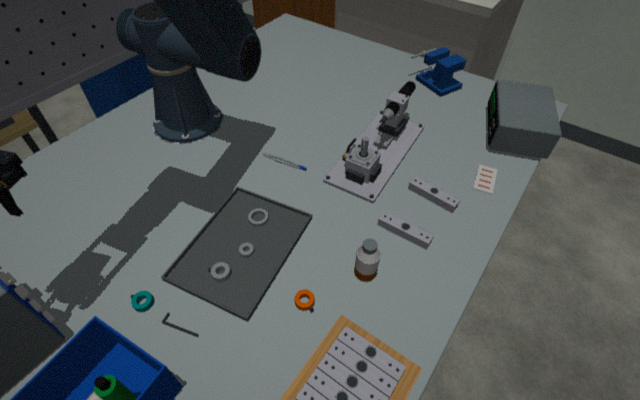

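View pics/top0.png

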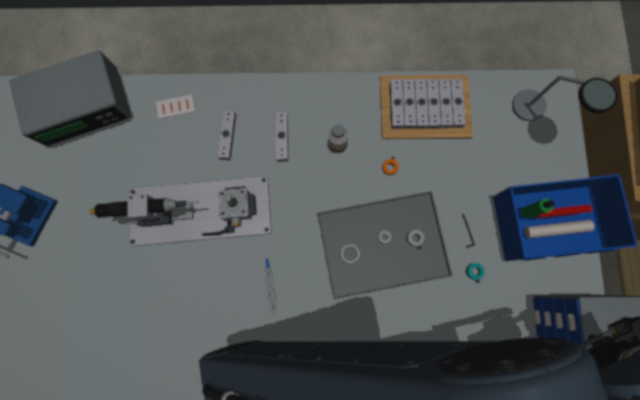

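Scene: the tray holds three rings, at (259,216), (246,249) and (220,270). The first is large and thin, the second is small, and the third looks like it has a dark stub. The orange ring at (305,299) and the turquoise one at (142,300) lie outside the tray. Top: the same rings are at (350,254), (385,237) and (416,238), and the shaft is near (233,202). The collar is most likely the third ring; I'll enlarge it to confirm, along with the shaft.

Run:
```python
import cv2,numpy as np
s=cv2.imread('pics/scene0.png');t=cv2.imread('pics/top0.png')
f=lambda i,x,y,w,h:cv2.convertScaleAbs(cv2.resize(i[y:y+h,x:x+w],(400,300),interpolation=cv2.INTER_CUBIC),alpha=1.6)
a=np.vstack([np.hstack([f(s,200,245,48,36),f(t,396,221,48,36)]),np.hstack([f(s,324,110,96,72),f(t,184,166,96,72)])])
cv2.imwrite('pics/crop1.png',a)
```

```text
(no output)
```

View pics/crop1.png

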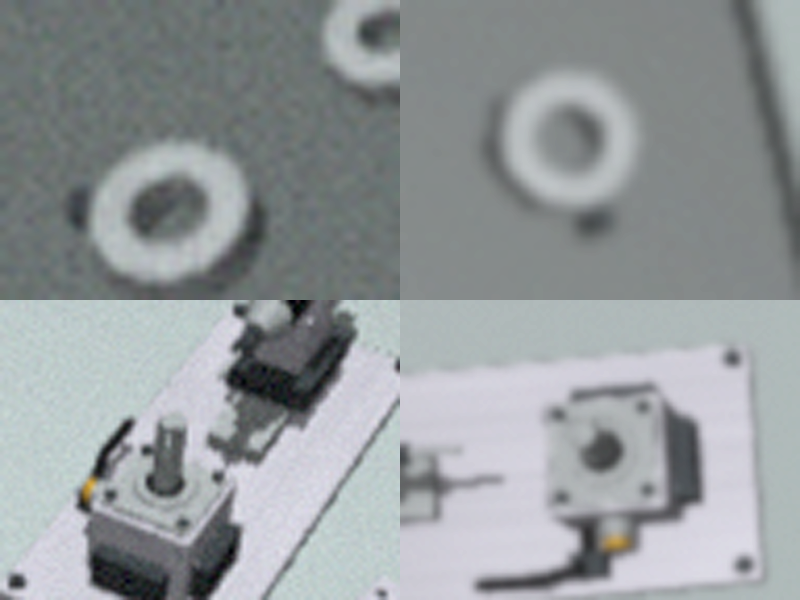

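The crop confirms it: the ring at scene (220,270), top (416,238), has a dark screw stub at scene (209,270), top (419,248). It is thick-walled and steel-grey, so it is the collar. The other two tray rings have no stub. Next I'll take averaged frames for precise measuring and an enlarged view of the shaft.

Run:
```python
from h import *
import pickle
C={}
for n in('top','scene'):
    L=[imaging.capture(n) for _ in range(6)]
    c=L[0]; c['avg']=np.mean([l['frame'] for l in L],0); C[n]=c
    for k in('station','shaft','flat','collar'):
        try:
            r=finder.outline_of(n,k); c['m_'+k]=[(q['confidence'],q['pixels']) for q in r]
            print(n,k,[(round(q['confidence'],2),int(q['pixels'].sum()),np.argwhere(q['pixels']).mean(0)[::-1].round(1)) for q in r])
        except Exception as e: print(n,k,e)
pickle.dump(C,open('C.pkl','wb'))
t=C['top']['avg'];s=C['scene']['avg']
def f(i,x,y,w,h,g):
    return np.clip(cv2.resize(i[y:y+h,x:x+w],(400,300),interpolation=cv2.INTER_CUBIC)*g,0,255)
a=np.vstack([np.hstack([f(t,212,184,40,30,1.4),f(s,346,128,40,30,1.4)]),np.hstack([f(t,80,170,200,150,1.5)[:300],f(s,320,70,112,84,1.4)])])
cv2.imwrite('pics/crop2.png',a[:,:,::-1])
```

```text
top station [(0.9, 8651, array([193.7, 210.7])), (0.71, 156, array([415. , 236.4])), (0.25, 84, array([468.2, 230.6]))]
top shaft []
top flat []
top collar [(0.63, 202, array([390. , 166.1])), (0.53, 218, array([474.9, 270.8])), (0.5, 216, array([415.5, 237.4]))]
scene station [(0.88, 5226, array([377.1, 149.7]))]
scene shaft []
scene flat []
scene collar [(0.81, 376, array([142.3, 301.6])), (0.69, 289, array([220.2, 272.3])), (0.61, 351, array([304.4, 300.4]))][ WARN:0@14.672] global loadsave.cpp:1063 imwrite_ Unsupported depth image for selected encoder is fallbacked to CV_8U.
```

View pics/crop2.png

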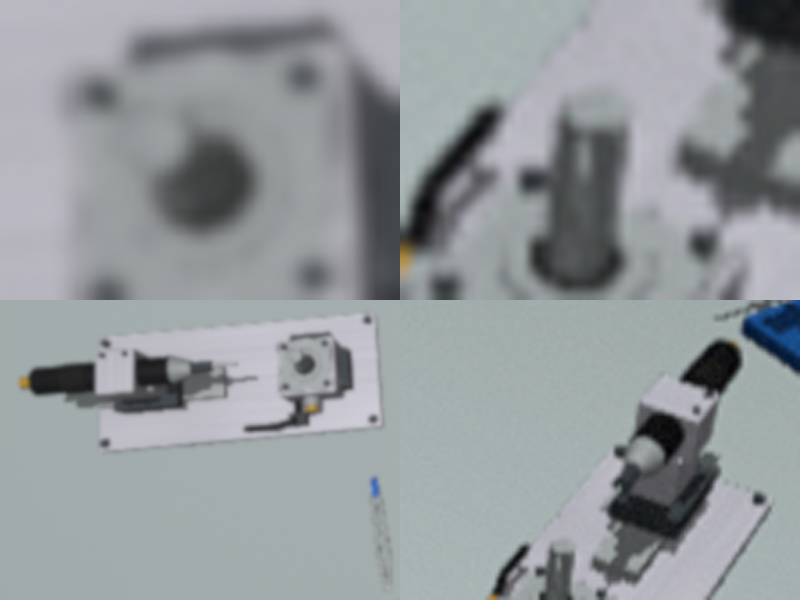

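Top crop: the shaft's light upper end is near px (228,198), above a dark recess. Scene crop: the shaft's upper end is near (365.5,138.5), and its left edge looks set in near the top, which would be the flat facing left. I'll fit the station pose from the bolts and edges.

```bash
cat > m.py <<'E'
from h import *
import pickle
from scipy.optimize import least_squares
np.set_printoptions(precision=4,suppress=True)
C=pickle.load(open('C.pkl','rb'))
def dark(c,u,v,r=4):
    g=c['avg'].mean(2); u,v=int(round(u)),int(round(v)); p=g[v-r:v+r+1,u-r:u+r+1]
    w=np.clip(np.median(p)-12-p,0,None); yy,xx=np.mgrid[v-r:v+r+1,u-r:u+r+1]
    return np.array([(w*xx).sum(),(w*yy).sum()])/w.sum()
t,s=C['top'],C['scene']
# top view: plate bolts and sensor-lid bolts; order: (x-,y-),(x+,y-),(x-,y+),(x+,y+)
pl=[dark(t,266.3,229.6),dark(t,263.7,179.9),dark(t,132,241),dark(t,132,191)]
X=np.array([onz(t,p,.014) for p in pl]); print('plate bolts px',np.array(pl),'\n',X)
print('centre',X.mean(0),'sides',np.linalg.norm(X[1]-X[0]),np.linalg.norm(X[3]-X[2]),np.linalg.norm(X[2]-X[0]),np.linalg.norm(X[3]-X[1]))
d=X[2]+X[3]-X[0]-X[1]; yaw=np.arctan2(d[1],d[0]); print('station +y angle deg',np.degrees(yaw))
yd=np.array([np.cos(yaw),np.sin(yaw)]); O=X.mean(0)[:2]-.1*yd; print('origin',O)
sl=[dark(t,212+108/10,184+29,3),dark(t,212+98/10,184+9.4,3),dark(t,212+31.5,184+27.5,3),dark(t,212+30,184+7.5,3)]
S=np.array([onz(t,p,.076) for p in sl]); print('lid px',np.array(sl),'\n',S,'centre',S.mean(0))
d2=S[0]+S[1]-S[2]-S[3]; print('lid angle',np.degrees(np.arctan2(d2[1],d2[0])))
print('shaft top tri',tri(t,[228,198],s,[365.5,138.5]))
print('origin base(75) in scene',proj(s,[[*O,.075],[*O,.127]]),proj(t,[[*O,.075],[*O,.127]]))
# scene bolt check
for q in X: print(proj(s,q))
# collar
for n,c in C.items():
    g=c['avg'].mean(2); u,v=(416,238) if n=='top' else (220,270)
    p=g[v-14:v+15,u-16:u+17]
    b=cv2.threshold(p.astype(np.uint8),0,255,cv2.THRESH_OTSU)[1]
    k,l,st,_=cv2.connectedComponentsWithStats(b); i=1+np.argmax(st[1:,4])
    ct=max(cv2.findContours((l==i).astype(np.uint8),0,1)[0],key=len); e=cv2.fitEllipse(ct)
    print(n,'ellipse',e[0][0]+u-16,e[0][1]+v-14,e[1])
    ctr=np.array(e[0])+[u-16,v-14]; print(onz(c,ctr,.022))
    C[n]['cc']=ctr
print('tri collar',tri(t,t['cc'],s,s['cc']))
for n,(u,v) in {'top':(419.2,248),'scene':(209.4,270)}.items():
    q=dark(C[n],u,v,3); print('screw',q,onz(C[n],q,.013)); C[n]['sc']=q
print('tri screw',tri(t,t['sc'],s,s['sc']))
E
python3 m.py
```

```text
plate bolts px [[266.2018 229.1077]
 [263.3417 179.5163]
 [131.9919 241.2546]
 [132.3125 191.3842]] 
 [[0.5085 0.0435 0.014 ]
 [0.6382 0.0535 0.014 ]
 [0.4812 0.3825 0.014 ]
 [0.6105 0.3925 0.014 ]]
centre [0.5596 0.218  0.014 ] sides 0.13010365693568468 0.12968780170089925 0.3400953606247054 0.3400504812328649
station +y angle deg 94.64739279296136
origin [0.5677 0.1183]
lid px [[222.27   212.9799]
 [221.5807 193.1059]
 [243.1108 211.3733]
 [241.8535 191.2188]] 
 [[0.5404 0.1402 0.076 ]
 [0.5894 0.1439 0.076 ]
 [0.5437 0.0901 0.076 ]
 [0.5935 0.0947 0.076 ]] centre [0.5667 0.1172 0.076 ]
lid angle 94.33356165721678
shaft top tri [0.5676 0.1162 0.1251]
origin base(75) in scene [[363.5371 153.1542]
 [365.4741 137.6328]] [[231.8621 201.8183]
 [226.4899 197.3828]]
[[327.962 176.648]]
[[371.7645 195.5188]]
[[381.6494 111.6133]]
[[420.3097 124.9232]]
top ellipse 416.18961906433105 237.04685974121094 (14.911340713500977, 15.60550308227539)
[ 0.4835 -0.3335  0.022 ]
scene ellipse 219.7663516998291 269.7478446960449 (15.06055736541748, 18.4871826171875)
[ 0.4846 -0.3351  0.022 ]
tri collar [ 0.4836 -0.3341  0.0199]
screw [418.6387 247.3059] [ 0.4587 -0.3401  0.013 ]
screw [208.6563 269.8052] [ 0.4597 -0.3466  0.013 ]
tri screw [ 0.4579 -0.3431  0.0073]
```

Run:
```python
import io,contextlib
with contextlib.redirect_stdout(io.StringIO()):
    exec(open('m.py').read())
O=np.array([.5672,.1175]); g=cv2.resize(s['avg'].mean(2),None,fx=1,fy=1).astype(np.float32)
# network independent: intensity across shaft at heights
for z in (.082,.087,.092,.097,.102,.107,.112,.117,.122):
    c=proj(s,[*O,z])[0]; xs=np.arange(-7,7.1,1)
    r=cv2.remap(g,np.float32(c[0]+xs)[None],np.full((1,len(xs)),c[1],np.float32),cv2.INTER_CUBIC)[0]
    print(z,c.round(1),r.astype(int))
yaw=np.radians(94.5)
th=np.linspace(0,2*np.pi,721)
def prof(a,z):
    n=yaw+a; P=np.c_[np.cos(th),np.sin(th)]*.009
    if a is not None:
        d=P@[np.cos(n),np.sin(n)]; P=P-np.clip(d-.006,0,None)[:,None]*np.array([np.cos(n),np.sin(n)])
    p=proj(s,np.c_[P+O,np.full(len(P),z)])-proj(s,[*O,z]); return p[:,0].min(),p[:,0].max()
for a in(0,.25,.5,.75,1,1.25,1.5): print(a,np.round(prof(a,.105),2))
# rim at top in top view
z=.127;c=proj(t,[*O,z])[0];print(c);h=t['avg'].mean(2);u,v=c.round().astype(int);print(h[v-6:v+9,u-7:u+10].astype(int))
```

```text
0.082 [363.5 151.2] [113 115  96  71  57  55  58  57  56  52  58  91 117 117 116]
0.087 [363.6 149.8] [113 113 116 104  68  52  53  59  58  53  65 103 118 115 114]
0.092 [363.8 148.3] [115 116 117 104  62  53  58  63  58  51  64 113 123 120 115]
0.097 [364.  146.8] [111  78  77  79  54  53  62  61  57  53  71 118 133 131 131]
0.102 [364.2 145.3] [ 99  41  41  53  58  53  66  72  54  52  74 117 134 131 130]
0.107 [364.4 143.8] [122 113 113  95  58  54  80  85  52  51  69 108 137 132 130]
0.112 [364.6 142.3] [135 135 134 108  63  55  83  73  50  50  67 113 138 134 132]
0.117 [364.8 140.8] [133 133 132 112  63  55  74  71  65  70  77 120 133 132 132]
0.122 [364.9 139.3] [130 132 131 112  80 100 112 111 110 110 110 126 131 131 132]
0 [-3.54  3.54]
0.25 [-3.54  3.54]
0.5 [-3.54  3.54]
0.75 [-3.54  3.54]
1 [-3.54  3.54]
1.25 [-3.53  3.54]
1.5 [-3.38  3.54]
[226.8336 197.5943]
[[ 91  79  81  93 105 111 111 112 113 113 113 113 113 113 113 113 113]
 [ 83  67  66  82 101 108 109 111 112 111 109 109 109 109 110 111 112]
 [ 91  79  75  85  99 103 105 107 108 107 102 102 104 105 106 108 110]
 [105 100  96  97 100 103 106 107 108 104  97  97 102 104 105 107 108]
 [114 112 109 106 105 107 109 111 111 106  96  91  94  98  99 104 107]
 [117 114 111 108 107 109 110 112 113 109  96  80  76  78  82  92 102]
 [117 114 110 107 107 108 109 111 111 107  92  70  59  58  60  73  92]
 [118 115 111 108 107 105 107 109 108  99  80  59  50  48  47  55  76]
 [119 115 113 111 108 104 103 102  96  84  65  51  46  44  43  46  60]
 [119 115 113 112 110 105 100  89  78  65  53  47  46  45  43  42  51]
 [119 115 113 112 111 108  99  81  67  57  50  48  46  45  44  42  49]
 [116 114 112 112 111 109 100  82  67  59  54  49  46  45  43  42  56]
 [112 111 112 112 111 110 103  87  69  59  55  49  44  43  42  50  70]
 [110 111 112 112 112 110 106  96  78  62  53  46  43  44  50  65  86]
 [111 111 112 112 111 109 107 102  92  78  66  58  56  63  73  87 100]]
```

```bash
cat > go.py <<'E'
import sys
from h import *
from scipy.spatial.transform import Rotation as Ro
np.set_printoptions(precision=4,suppress=True)
x,y,z,a=map(float,sys.argv[1:5]); s=bot.read_state(); R=np.array(s['tcp_rot']); p=np.array(s['position'])
a=np.radians(a); c,n=np.cos(a),np.sin(a); T=np.c_[[-n,c,0],[c,n,0],[0,0,-1]]
# the shift is in tool axes
print('t',s['time_s'],'pos',p,'yang',np.degrees(np.arctan2(R[1,1],R[0,1])).round(2),'open',s['opening']*.087,'grip',s['grasp_force'],'F',np.array(s['force']),'M',np.array(s['moment']),'q',np.array(s['joint_positions']).round(1))
print('row',(R.T@(np.array([x,y,z])-p)).round(4),np.degrees(Ro.from_matrix(R.T@T).as_rotvec()).round(2))
E
python3 go.py .5672 .1175 .205 -28.2
```

```text
t 2.0 pos [ 0.241  -0.5766  0.2059] yang -67.32 open 0.08694343742548684 grip 0.0 F [ 0.3169 -0.2117 -1.3456] M [0.013  0.0001 0.0236] q [-77.6  30.2  82.1  -0.   67.7 -10.2]
row [ 0.5686 -0.5147  0.001 ] [ -0.    -0.   -39.12]
```

Call:
play_rows --motion '[[[0.568,-0.515,0,0,0,-39],[0.568,-0.515,0,0,0,-39],[0.568,-0.515,0,0,0,-39],[0.568,-0.515,0,0,0,-39],[0.568,-0.515,0,0,0,-39],[0.568,-0.515,0,0,0,-39],[0.568,-0.515,0,0,0,-39],[0.568,-0.515,0,0,0,-39]]]' --fingers 0.04

```text
time_s: 2.67
position: [0.3831, -0.2732, 0.2062]
tcp_rot: [[0.475, 0.88, 0.001], [0.88, -0.475, -0.0], [-0.0, 0.001, -1.0]]
force: [-0.4, -0.9, 0.2]
opening: 0.497
grasp_force: 0.0
```

```bash
python3 go.py .5672 .1175 .205 -28.2
```

```text
t 2.6667 pos [ 0.3831 -0.2732  0.2062] yang -28.35 open 0.04322794446475746 grip 0.0 F [-0.4394 -0.8801  0.1706] M [ 0.046  -0.0873  0.0132] q [-49.1  18.3 103.6   0.   58.  -20.8]
row [ 0.4312 -0.0235  0.0011] [ 0.04  0.01 -0.15]
```

Call:
play_rows --motion '[[[0.431,-0.024,0,0,0,0],[0.431,-0.024,0,0,0,0],[0.431,-0.024,0,0,0,0],[0.431,-0.024,0,0,0,0],[0.431,-0.024,0,0,0,0],[0.431,-0.024,0,0,0,0],[0.431,-0.024,0,0,0,0],[0.431,-0.024,0,0,0,0]]]'

```text
time_s: 3.33
position: [0.5248, 0.029, 0.2062]
tcp_rot: [[0.474, 0.88, 0.001], [0.88, -0.474, -0.0], [0.0, 0.001, -1.0]]
force: [0.7, -1.7, -0.5]
opening: 0.459
grasp_force: 0.0
```

```bash
python3 go.py .5672 .1175 .205 -28.2
```

```text
t 3.3333 pos [0.5248 0.029  0.2062] yang -28.31 open 0.03994101343997542 grip 0.0 F [ 0.6596 -1.7244 -0.4909] M [-0.0601 -0.0987 -0.0331] q [-9.  22.5 96.3 -0.  61.1 19.3]
row [ 0.098  -0.0046  0.0013] [ 0.04 -0.01 -0.11]
```

Call:
play_rows --motion '[[[0.098,-0.005,0,0,0,0],[0.098,-0.005,0,0,0,0],[0.098,-0.005,0,0,0,0],[0.098,-0.005,0.03,0,0,0],[0.098,-0.005,0.06,0,0,0],[0.098,-0.005,0.085,0,0,0],[0.098,-0.005,0.092,0,0,0],[0.098,-0.005,0.092,0,0,0]]]'

```text
time_s: 4.0
position: [0.5643, 0.1151, 0.1119]
tcp_rot: [[0.475, 0.88, -0.005], [0.88, -0.475, -0.0], [-0.003, -0.005, -1.0]]
force: [-0.4, 0.0, -0.1]
opening: 0.466
grasp_force: 0.0
```

```bash
python3 - <<'E'
from h import *
L=[cap('top')['frame'].astype(float) for _ in range(2)];t=np.mean(L,0)
s=np.mean([cap('scene')['frame'].astype(float) for _ in range(2)],0)
f=lambda i,x,y,w,h:np.clip(cv2.resize(i[y:y+h,x:x+w],(400,300),interpolation=cv2.INTER_CUBIC)*1.5,0,255)
cv2.imwrite('pics/c3.png',np.hstack([f(t,180,160,96,72),f(s,324,90,96,72)])[:,:,::-1].astype(np.uint8))
E
python3 go.py .5672 .1175 .114 -28.2
```

```text
t 4.2 pos [0.5677 0.1153 0.1157] yang -28.35 open 0.040429461875120754 grip 0.0 F [-0.6797 -0.2595 -0.0587] M [-0.0447 -0.0601  0.0439] q [ 0.4 33.4 93.7 -0.  52.7 28.8]
row [ 0.0017 -0.0015  0.0017] [ 0.19 -0.1  -0.15]
```

View pics/c3.png

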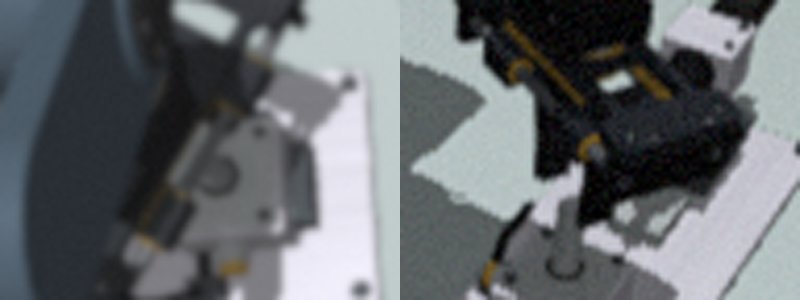

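The picture shows the shaft between the two fingers at about crop (570,220), so I'll close.

Call:
play_rows --motion '[[[0.001,-0.001,0.001,0,0,0],[0.001,-0.001,0.001,0,0,0],[0.001,-0.001,0.001,0,0,0],[0.001,-0.001,0.001,0,0,0],[0.001,-0.001,0.001,0,0,0],[0.001,-0.001,0.001,0,0,0],[0.001,-0.001,0.001,0,0,0],[0.001,-0.001,0.001,0,0,0]]]' --fingers 0.0

```text
time_s: 4.87
position: [0.5658, 0.1169, 0.1129]
tcp_rot: [[0.474, 0.88, -0.0], [0.88, -0.474, 0.0], [-0.0, -0.0, -1.0]]
force: [-0.1, -0.6, 0.3]
opening: 0.019
grasp_force: 0.0
```

```bash
python3 go.py .5672 .1175 .114 -28.2
```

```text
t 4.8667 pos [0.5658 0.1169 0.1129] yang -28.33 open 0.0016237526119623794 grip 0.0 F [-0.1424 -0.5738  0.2822] M [-0.0233 -0.0635  0.0227] q [ 0.6 33.6 93.9  0.  52.5 28.9]
row [ 0.0012  0.001  -0.0011] [-0.    0.   -0.13]
```

Run:
```python
from h import *
ct=cap('top');cs=cap('scene');p=bot.read_state()['position'];print(p,proj(ct,p),proj(cs,p))
f=lambda i,x,y,w,h:np.clip(cv2.resize(i[y:y+h,x:x+w].astype(float),(400,300),interpolation=cv2.INTER_CUBIC)*1.7,0,255)
cv2.imwrite('pics/c4.png',np.hstack([f(ct['frame'],194,170,64,48),f(cs['frame'],330,110,64,48)])[:,:,::-1].astype(np.uint8))
```

```text
[0.5657779  0.11693241 0.1128978 ] [[228.56124602 199.43497203]] [[363.99894811 141.9579037 ]]
```

View pics/c4.png

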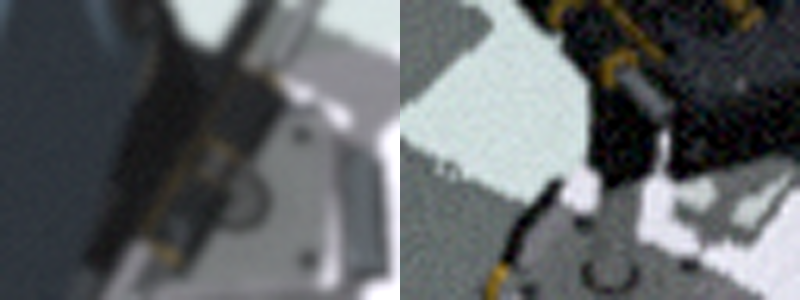

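Run:
```python
from h import *
ct=cap('top');cs=cap('scene')
np.set_printoptions(precision=1,suppress=True)
R=np.array([.88,-.475,0])
for z in(.096,.113,.13,.15):
  for d in(-.045,-.02,0,.02,.045):
    X=np.array([.567,.1155,z])+R*d; a=proj(cs,X)[0];b=proj(ct,X)[0]
    print(z,d,'scene',a,'c3 crop',400+(a[0]-324)*4.167,(a[1]-90)*4.167,'top crop',(b-[180,160])*4.167)
f=lambda i,x,y,w,h:np.clip(cv2.resize(i[y:y+h,x:x+w].astype(float),(800,600),interpolation=cv2.INTER_CUBIC)*1.8,0,255)
cv2.imwrite('pics/c5.png',f(cs['frame'],320,90,96,72)[:,:,::-1].astype(np.uint8))
```

```text
0.096 -0.045 scene [354.8 137.3] c3 crop 528.446362741651 197.20838599259235 top crop [171.8 237.3]
0.096 -0.02 scene [359.6 142.9] c3 crop 548.2830426689757 220.5031483444303 top crop [194.4 198.8]
0.096 0 scene [363.5 147.5] c3 crop 564.5805154688342 239.64172179518692 top crop [212.2 168.2]
0.096 0.02 scene [367.5 152.2] c3 crop 581.2735571321897 259.2448227123699 top crop [230.  137.8]
0.096 0.045 scene [372.6 158.3] c3 crop 602.7184060440857 284.42810241965424 top crop [252.  100.1]
0.113 -0.045 scene [355.3 132.2] c3 crop 530.5384786560685 175.995388779602 top crop [163.8 232.4]
0.113 -0.02 scene [360.2 137.8] c3 crop 550.6575227204786 199.2667441557355 top crop [186.7 193.2]
0.113 0 scene [364.1 142.4] c3 crop 567.1925418088219 218.3925189253572 top crop [204.9 162.1]
0.113 0.02 scene [368.2 147.1] c3 crop 584.1340982383133 237.9885285087817 top crop [223.  131.2]
0.113 0.045 scene [373.4 153.2] c3 crop 605.9059342138839 263.1716401196692 top crop [245.5  92.9]
0.13 -0.045 scene [355.8 127. ] c3 crop 532.6834124249607 154.24684523668012 top crop [155.5 227.3]
0.13 -0.02 scene 
[... 160 characters left out ...]
p [197.4 155.8]
0.13 0.02 scene [368.9 141.9] c3 crop 587.0697801746551 216.17387295517122 top crop [215.8 124.5]
0.13 0.045 scene [374.2 147.9] c3 crop 609.178516680977 241.34798174561408 top crop [238.7  85.5]
0.15 -0.045 scene [356.5 120.7] c3 crop 535.2772376711723 127.94676915596158 top crop [145.3 221.1]
0.15 -0.02 scene [361.4 126.3] c3 crop 556.0390962467848 151.13609319344323 top crop [169.2 180.4]
0.15 0 scene [365.5 130.8] c3 crop 573.1154305274399 170.20898339565346 top crop [188.2 148.2]
0.15 0.02 scene [369.7 135.5] c3 crop 590.623801174034 189.7644234259175 top crop [207.  116.2]
0.15 0.045 scene [375.2 141.6] c3 crop 613.1421951825101 214.91565608480997 top crop [230.4  76.5]
```

View pics/c5.png

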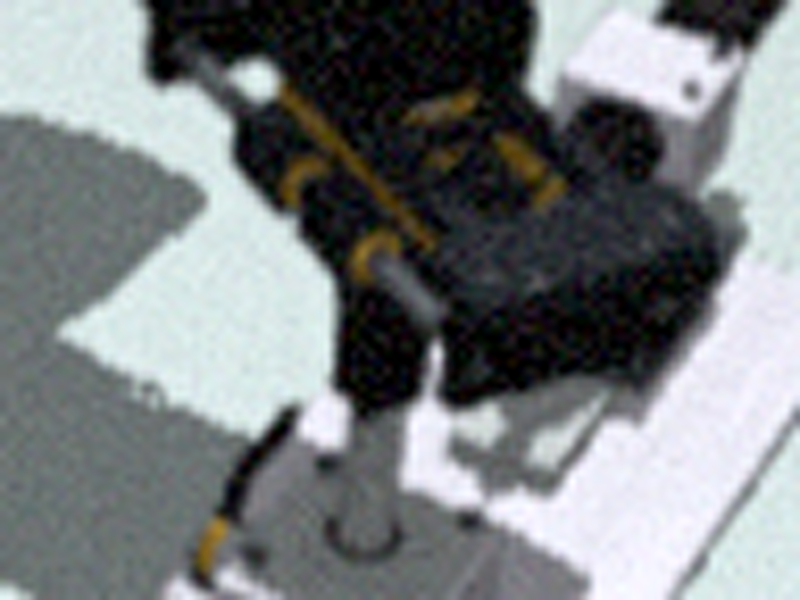

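The picture shows the black fingers closed at (365,131–138) and ending at px row ≈138.6, which is the shaft's top. The shaft below is fully visible, so the fingers closed just above it and the tips are near z≈0.127. The tips therefore stand higher than the stated geometry says. I'll open, go 14 mm lower and close again to check this.

Call:
play_rows --motion '[[[0,0,0,0,0,0],[0,0,0,0,0,0],[0,0,0,0,0,0],[0,0,0,0,0,0],[0,0,0,0,0,0],[0,0,0.005,0,0,0],[0,0,0.01,0,0,0],[0,0,0.014,0,0,0]]]' --fingers 0.04

```text
time_s: 5.73
position: [0.5655, 0.1169, 0.0983]
tcp_rot: [[0.474, 0.88, -0.001], [0.88, -0.474, -0.0], [-0.0, -0.001, -1.0]]
force: [-0.1, -1.0, -0.9]
opening: 0.445
grasp_force: 0.0
```

Call:
play_rows --motion '[[[0,0,0,0,0,0],[0,0,0,0,0,0],[0,0,0,0,0,0],[0,0,0,0,0,0],[0,0,0,0,0,0],[0,0,0,0,0,0],[0,0,0,0,0,0]]]' --fingers 0.0

```text
time_s: 6.32
position: [0.5681, 0.1159, 0.0992]
tcp_rot: [[0.474, 0.88, 0.005], [0.88, -0.474, -0.001], [0.001, 0.005, -1.0]]
force: [3.7, -3.0, -3.8]
opening: 0.166
grasp_force: 30.0
```

```bash
python3 go.py .5672 .1175 .1 -28.2
python3 - <<'E'
from h import *
cs=cap('scene');ct=cap('top')
f=lambda i,x,y,w,h:np.clip(cv2.resize(i[y:y+h,x:x+w].astype(float),(400,300),interpolation=cv2.INTER_CUBIC)*1.8,0,255)
cv2.imwrite('pics/c6.png',np.hstack([f(ct['frame'],180,160,96,72),f(cs['frame'],330,110,64,48)])[:,:,::-1].astype(np.uint8))
E
```

```text
t 6.3167 pos [0.5681 0.1159 0.0992] yang -28.31 open 0.014416636440590623 grip 30.002603216125863 F [ 3.7364 -3.0245 -3.8037] M [-0.6008 -0.6683 -0.0748] q [ 0.5 34.8 94.3 -0.1 50.6 28.9]
row [ 0.001  -0.0015 -0.0008] [ 0.27 -0.05 -0.11]
```

View pics/c6.png

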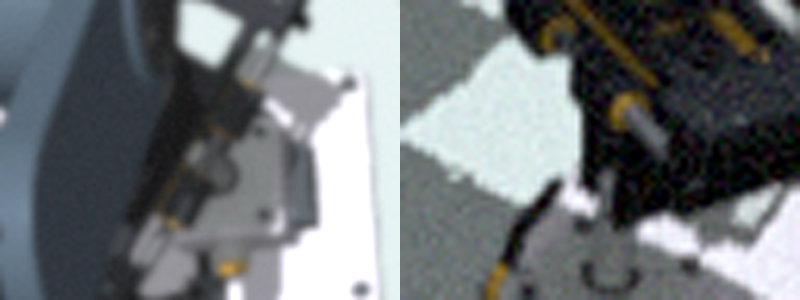

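Now it has gripped: 30 N at a 14.4 mm opening, so the pads sit across the flat (15 mm) and the shaft angle is about 57°. I'll turn it clockwise by 57.2°.

Call:
play_rows --motion '[[[0,0.001,0,0,0,7],[0,0.001,0,0,0,14],[0,0.001,0,0,0,21],[-0.001,0.001,0,0,0,28],[-0.001,0.002,0,0,0,35],[-0.001,0.002,0,0,0,42],[-0.001,0.002,0,0,0,49],[-0.001,0.002,0,0,0,56]]]'

```text
time_s: 7.08
position: [0.567, 0.1154, 0.0992]
tcp_rot: [[0.996, 0.093, -0.0], [0.093, -0.996, 0.001], [-0.0, -0.001, -1.0]]
force: [-0.6, 0.4, -0.9]
opening: 0.162
grasp_force: 30.0
```

Call:
play_rows --motion '[[[0,0,0,0,0,1.2],[0,0,0,0,0,1.2],[0,0,0,0,0,1.2],[0,0,0,0,0,1.2]]]'

```text
time_s: 7.42
position: [0.5669, 0.1154, 0.0991]
tcp_rot: [[0.997, 0.08, -0.0], [0.08, -0.997, 0.001], [-0.0, -0.001, -1.0]]
force: [-0.3, 0.8, 2.6]
opening: 0.161
grasp_force: 30.0
```

```bash
python3 go.py .5667 .1152 .099 -85.5
```

```text
t 7.4167 pos [0.5669 0.1154 0.0991] yang -85.43 open 0.014026715323756898 grip 30.00025973029551 F [-0.277   0.8428  2.6253] M [0.3124 0.0964 0.0136] q [ 0.4 34.8 94.3  0.  50.9 85.8]
row [-0.0002  0.0002  0.0001] [-0.03  0.01  0.07]
```

Call:
play_rows --motion '[[[0,0,0,0,0,0],[0,0,0,0,0,0],[0,0,0,0,0,0],[0,0,0,0,0,0],[0,0,0,0,0,0],[0,0,-0.03,0,0,0],[0,0,-0.07,0,0,0],[0,0,-0.1,0,0,0]]]' --fingers 0.035

```text
time_s: 8.08
position: [0.5673, 0.115, 0.2005]
tcp_rot: [[0.997, 0.078, 0.0], [0.078, -0.997, -0.0], [0.0, 0.0, -1.0]]
force: [0.9, 0.1, 0.6]
opening: 0.402
grasp_force: 0.0
```

```bash
python3 - <<'E'
from h import *
c=cap('scene');c=cap('top')
for n in('scene','top'): print([ (r['at'],r['confidence']) for r in finder.recognise(n,'collar')][:3])
E
python3 go.py .484 -.334 .12 14.5
```

```text
[([0.4041, -0.4818, 0.0178], 0.89), ([0.669, -0.2833, 0.0185], 0.72), ([0.4854, -0.3378, 0.0194], 0.6)]
[([0.3963, -0.4815, 0.0163], 0.68), ([0.6696, -0.2779, 0.0174], 0.61), ([0.4827, -0.3335, 0.0199], 0.58)]
t 8.2833 pos [0.5674 0.115  0.1999] yang -85.51 open 0.03476614449738391 grip 0.0 F [-0.2638  0.2421 -0.3209] M [0.0113 0.0327 0.0064] q [ 0.4 27.  89.3 -0.  63.5 85.9]
row [-0.1185  0.4411  0.0797] [   0.11   -0.08 -100.01]
```

Call:
play_rows --motion '[[[-0.01,0.04,0,0,0,-7],[-0.02,0.08,0,0,0,-14],[-0.03,0.12,0,0,0,-21],[-0.04,0.16,0,0,0,-28],[-0.053,0.2,0,0,0,-35],[-0.065,0.24,0,0,0,-42],[-0.075,0.28,0,0,0,-49],[-0.085,0.32,0,0,0,-56]]]' --fingers 0.06

```text
time_s: 8.95
position: [0.5101, -0.1844, 0.197]
tcp_rot: [[0.546, 0.838, -0.004], [0.838, -0.546, 0.002], [-0.0, -0.005, -1.0]]
force: [1.7, 0.3, 1.0]
opening: 0.689
grasp_force: 0.0
```

```bash
python3 go.py .484 -.334 .1 40
```

```text
t 8.95 pos [ 0.5101 -0.1844  0.197 ] yang -33.09 open 0.05996709470424498 grip 0.0 F [1.7255 0.2645 0.9944] M [-0.0477 -0.1379 -0.0097] q [-31.7  24.6  94.4   0.   61.3   1.4]
row [-0.1396  0.0602  0.0967] [ -0.23  -0.16 -73.09]
```

Call:
play_rows --motion '[[[-0.035,0.015,0.01,0,0,-7],[-0.07,0.03,0.02,0,0,-14],[-0.105,0.045,0.03,0,0,-21],[-0.13,0.056,0.045,0,0,-28],[-0.14,0.06,0.06,0,0,-35],[-0.14,0.06,0.075,0,0,-42],[-0.14,0.06,0.09,0,0,-49],[-0.14,0.06,0.095,0,0,-56]]]'

```text
time_s: 9.62
position: [0.4824, -0.3317, 0.0995]
tcp_rot: [[-0.388, 0.922, -0.006], [0.922, 0.388, 0.006], [0.008, -0.003, -1.0]]
force: [-0.6, 0.1, 1.2]
opening: 0.688
grasp_force: 0.0
```

```bash
python3 go.py .484 -.334 .1 100
```

```text
t 9.6167 pos [ 0.4824 -0.3317  0.0995] yang 22.85 open 0.05982162863138721 grip 0.0 F [-0.5557  0.1189  1.2301] M [ 0.072  -0.1345  0.0171] q [-45.4  35.4  92.8  -0.   52.3 -68.3]
row [-0.0027  0.0006 -0.0005] [  0.16  -0.52 -77.15]
```

Call:
play_rows --motion '[[[-0.001,0.001,0,0,0,-7],[-0.002,0.001,0,0,0,-14],[-0.002,0.001,0,0,0,-21],[-0.002,0.001,0,0,0,-28],[-0.002,0.001,0,0,0,-35],[-0.002,0.001,0,0,0,-42],[-0.002,0.001,0,0,0,-49],[-0.002,0.001,0,0,0,-56]]]'

```text
time_s: 10.28
position: [0.4856, -0.3337, 0.1018]
tcp_rot: [[-0.981, 0.192, -0.003], [0.192, 0.981, 0.003], [0.004, 0.003, -1.0]]
force: [-0.7, 0.2, 1.1]
opening: 0.688
grasp_force: 0.0
```

Call:
play_rows --motion '[[[0,0,0.01,0,0,-7],[0,0,0.02,0,0,-14],[0,0,0.03,0,0,-21],[0,0,0.04,0,0,-21],[0,0,0.045,0,0,-21],[0,0,0.045,0,0,-21]]]'

```text
time_s: 10.78
position: [0.4855, -0.3336, 0.0565]
tcp_rot: [[-0.987, -0.164, -0.004], [-0.164, 0.987, 0.004], [0.003, 0.004, -1.0]]
force: [-0.5, 0.9, 0.8]
opening: 0.689
grasp_force: 0.0
```

```bash
python3 go.py .484 -.334 .03 100
python3 - <<'E'
from h import *
cs=cap('scene');ct=cap('top')
for z in(.01,.022): print(proj(cs,[.484,-.334,z]),proj(ct,[.484,-.334,z]))
f=lambda i,x,y,w,h:np.clip(cv2.resize(i[y:y+h,x:x+w].astype(float),(400,300),interpolation=cv2.INTER_CUBIC)*1.8,0,255)
cv2.imwrite('pics/c7.png',np.hstack([f(ct['frame'],384,214,64,48),f(cs['frame'],188,240,64,48)])[:,:,::-1].astype(np.uint8))
E
```

```text
t 10.7833 pos [ 0.4855 -0.3336  0.0565] yang 99.42 open 0.059945097684641596 grip 0.0 F [-0.4726  0.9323  0.811 ] M [ 0.0899 -0.114   0.0116] q [ -45.4   39.3   93.8    0.    47.2 -144.8]
row [ 0.0014 -0.0003  0.0265] [ 0.24 -0.17 -0.58]
[[220.92645734 272.14684437]] [[415.46682752 237.40050956]]
[[219.94008695 269.26475426]] [[416.39697166 236.86021684]]
```

View pics/c7.png

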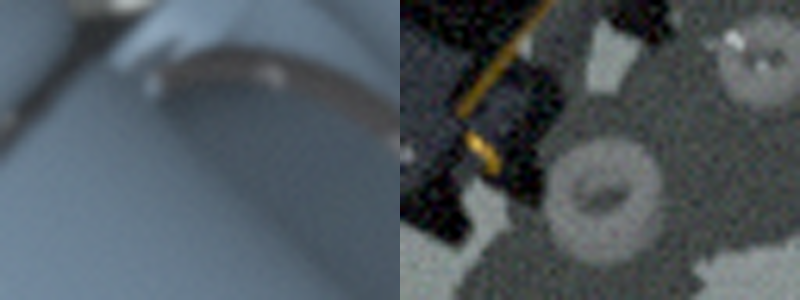

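The right half of the crop shows the collar at about (605,200), free, with a finger to its left at (525,190). The fingers are still above it. I'll go down in force-checked steps.

Call:
play_rows --motion '[[[0.001,0,0.015,0,0,0],[0.001,0,0.028,0,0,0],[0.001,0,0.034,0,0,0],[0.001,0,0.037,0,0,0],[0.001,0,0.04,0,0,0]]]'

```text
time_s: 11.3
position: [0.4862, -0.3353, 0.0191]
tcp_rot: [[-0.986, -0.166, 0.0], [-0.166, 0.986, -0.0], [-0.0, -0.001, -1.0]]
force: [0.8, 1.4, -0.2]
opening: 0.686
grasp_force: 0.0
```

Call:
play_rows --motion '[[[0,0,0.002,0,0,0],[0,0,0.004,0,0,0],[0,0,0.006,0,0,0]]]'

```text
time_s: 11.55
position: [0.4863, -0.3354, 0.0133]
tcp_rot: [[-0.986, -0.166, 0.001], [-0.166, 0.986, -0.001], [-0.001, -0.001, -1.0]]
force: [-0.3, -0.3, -0.6]
opening: 0.689
grasp_force: 0.0
```

Call:
play_rows --motion '[[[0,0,0.002,0,0,0],[0,0,0.004,0,0,0],[0,0,0.006,0,0,0]]]'

```text
time_s: 11.8
position: [0.486, -0.3352, 0.0069]
tcp_rot: [[-0.986, -0.166, 0.0], [-0.166, 0.986, -0.0], [-0.0, -0.0, -1.0]]
force: [-0.4, -0.3, -0.9]
opening: 0.689
grasp_force: 0.0
```

Call:
play_rows --motion '[[[0.002,0.001,0.002,0,0,0],[0.002,0.001,0.004,0,0,0],[0.002,0.001,0.006,0,0,0]]]'

```text
time_s: 12.05
position: [0.4836, -0.3343, 0.0007]
tcp_rot: [[-0.986, -0.166, -0.0], [-0.166, 0.986, 0.0], [0.0, 0.0, -1.0]]
force: [1.1, 0.3, 0.2]
opening: 0.685
grasp_force: 0.0
```

Call:
play_rows --motion '[[[0,0,0.0015,0,0,0],[0,0,0.003,0,0,0]]]'

```text
time_s: 12.22
position: [0.4838, -0.3345, -0.0022]
tcp_rot: [[-0.986, -0.166, 0.0], [-0.166, 0.986, 0.0], [-0.0, 0.0, -1.0]]
force: [0.1, 1.2, 0.4]
opening: 0.684
grasp_force: 0.0
```

Call:
play_rows --motion '[[[0,0,0.0015,0,0,0],[0,0,0.003,0,0,0]]]'

```text
time_s: 12.38
position: [0.4838, -0.3345, -0.0052]
tcp_rot: [[-0.986, -0.166, 0.0], [-0.166, 0.986, -0.0], [-0.0, -0.0, -1.0]]
force: [0.3, 0.2, -0.3]
opening: 0.689
grasp_force: 0.0
```

Call:
play_rows --motion '[[[0,0,0.001,0,0,0],[0,0,0.002,0,0,0],[0,0,0.003,0,0,0]]]'

```text
time_s: 12.63
position: [0.4838, -0.3345, -0.0081]
tcp_rot: [[-0.986, -0.166, 0.0], [-0.166, 0.986, -0.0], [-0.0, -0.0, -1.0]]
force: [-0.2, -0.3, 0.5]
opening: 0.69
grasp_force: 0.0
```

Call:
play_rows --motion '[[[0,0,0.001,0,0,0],[0,0,0.002,0,0,0]]]'

```text
time_s: 12.8
position: [0.4838, -0.3345, -0.0101]
tcp_rot: [[-0.986, -0.166, 0.0], [-0.166, 0.986, -0.0], [-0.0, -0.0, -1.0]]
force: [-0.1, -0.6, -0.4]
opening: 0.691
grasp_force: 0.0
```

Call:
play_rows --motion '[[[0,0,0,0,0,0],[0,0,0,0,0,0],[0,0,0,0,0,0],[0,0,0,0,0,0],[0,0,0,0,0,0],[0,0,0,0,0,0]]]' --fingers 0.0

```text
time_s: 13.3
position: [0.4838, -0.3345, -0.01]
tcp_rot: [[-0.986, -0.166, 0.0], [-0.166, 0.986, -0.0], [-0.0, -0.0, -1.0]]
force: [0.4, 0.1, -1.3]
opening: 0.478
grasp_force: 30.0
```

```bash
python3 go.py .484 -.334 .2 100
```

```text
t 13.3 pos [ 0.4838 -0.3345 -0.01  ] yang 99.58 open 0.04155008308343993 grip 30.000107494415715 F [ 0.4388  0.1414 -1.3442] M [ 0.1448 -0.1436  0.0401] q [ -45.5   45.3   95.4    0.    39.2 -145.1]
row [-0.0003  0.0004 -0.21  ] [-0.01  0.01 -0.42]
```

Call:
play_rows --motion '[[[0,0,-0.01,0,0,0],[0,0,-0.03,0,0,0],[0,0,-0.06,0,0,0],[0,0,-0.095,0,0,0],[0,0,-0.13,0,0,0],[0,0,-0.165,0,0,0],[0,0,-0.19,0,0,0],[0,0,-0.2,0,0,0]]]'

```text
time_s: 13.97
position: [0.4854, -0.3359, 0.1949]
tcp_rot: [[-0.986, -0.167, 0.006], [-0.167, 0.986, -0.006], [-0.005, -0.007, -1.0]]
force: [0.1, -0.7, -0.8]
opening: 0.473
grasp_force: 30.0
```

```bash
python3 go.py .567 .1169 .19 -5.9
python3 - <<'E'
from h import *
import pickle
L=[imaging.capture('scene') for _ in range(3)];c=L[0];c['avg']=np.mean([l['frame'] for l in L],0)
pickle.dump(c,open('lift.pkl','wb'))
r=finder.outline_of('scene','collar');P=[.4838,-.3345,.213];print(proj(c,P))
for q in r: print(q['confidence'],q['pixels'].sum(),np.argwhere(q['pixels']).mean(0)[::-1])
print([(q['at'],q['confidence']) for q in finder.recognise('scene','screw_head')])
E
```

```text
t 13.9667 pos [ 0.4854 -0.3359  0.1949] yang 99.59 open 0.041139011011520066 grip 29.999679343309253 F [ 0.0708 -0.745  -0.841 ] M [ 0.0649 -0.1151 -0.0003] q [ -45.5   28.1   88.3   -0.    63.2 -145.1]
row [-0.1559  0.4329  0.0027] [ -0.02   0.54 105.49]
[[200.59614533 213.69108406]]
0.84 270 [203.98888889 214.05555556]
0.75 335 [142.10746269 301.14328358]
0.72 302 [304.83774834 300.02649007]
0.37 868 [366.79953917 261.00921659]
0.31 905 [404.79668508 229.80441989]
[([0.4043, -0.4844, 0.0154], 0.91), ([0.6721, -0.2837, 0.0172], 0.7), ([0.4909, -0.3306, 0.2196], 0.53)]
```

Call:
play_rows --motion '[[[-0.01,0.028,0,0,0,7],[-0.022,0.062,0,0,0,14],[-0.036,0.1,0,0,0,21],[-0.049,0.135,0,0,0,28],[-0.062,0.17,0,0,0,35],[-0.075,0.205,0,0,0,42],[-0.087,0.24,0,0,0,49],[-0.1,0.275,0,0,0,56]]]'

```text
time_s: 14.88
position: [0.5345, -0.048, 0.1875]
tcp_rot: [[-0.706, 0.708, -0.005], [0.708, 0.706, 0.002], [0.005, -0.003, -1.0]]
force: [0.2, -1.0, -1.6]
opening: 0.474
grasp_force: 30.0
```

```bash
python3 go.py .567 .1169 .19 -5.9
```

```text
t 14.8833 pos [ 0.5345 -0.048   0.1875] yang 44.92 open 0.04124013483777713 grip 29.989617661340162 F [ 0.2425 -0.9717 -1.6037] M [ 0.0093 -0.2157  0.0092] q [-17.1  24.9  95.7  -0.   59.7 -62. ]
row [ 0.0938  0.1395 -0.0024] [-0.26 -0.19 50.82]
```

Call:
play_rows --motion '[[[0.02,0.027,0,0,0,7],[0.04,0.054,0,0,0,14],[0.06,0.08,0,0,0,21],[0.075,0.104,0,0,0,28],[0.09,0.124,0,0,0,35],[0.097,0.134,0,0,0,42],[0.097,0.134,0,0,0,49],[0.097,0.134,0,0,0,49.5]]]'

```text
time_s: 15.55
position: [0.5599, 0.1144, 0.1873]
tcp_rot: [[0.074, 0.997, -0.005], [0.997, -0.074, -0.0], [-0.0, -0.005, -1.0]]
force: [-0.1, -0.1, -1.7]
opening: 0.472
grasp_force: 30.0
```

Call:
play_rows --motion '[[[0,0,0.005,0,0,0],[0,0,0.015,0,0,0],[0,0,0.02,0,0,0],[0,0,0.02,0,0,0],[0,0,0.02,0,0,0]]]'

```text
time_s: 15.97
position: [0.5609, 0.1128, 0.1689]
tcp_rot: [[0.074, 0.997, -0.002], [0.997, -0.074, 0.0], [-0.0, -0.002, -1.0]]
force: [0.3, 0.5, -1.1]
opening: 0.474
grasp_force: 30.0
```

```bash
python3 go.py .567 .1169 .145 -5.9
python3 - <<'E'
from h import *
import pickle
D={}
for n in('scene','top'):
    L=[imaging.capture(n) for _ in range(4)];c=L[0];c['avg']=np.mean([l['frame'] for l in L],0);D[n]=c
    for k in('collar','screw_head'): print(n,k,[(np.round(q['at'],4),round(q['confidence'],2)) for q in finder.recognise(n,k)])
pickle.dump(D,open('above.pkl','wb'))
print(bot.read_state()['position'])
c=D['scene']
f=lambda i,x,y,w,h:np.clip(cv2.resize(i[y:y+h,x:x+w].astype(float),(800,600),interpolation=cv2.INTER_CUBIC)*1.8,0,255)
cv2.imwrite('pics/c8.png',f(c['avg'],320,90,96,72)[:,:,::-1].astype(np.uint8))
E
```

```text
t 15.9667 pos [0.5609 0.1128 0.1689] yang -4.25 open 0.041233980431503704 grip 29.99966897419654 F [ 0.3004  0.5409 -1.075 ] M [ 0.0279 -0.1028  0.0444] q [ 0.2 28.8 91.9  0.  59.4  4.4]
row [0.0046 0.0059 0.0239] [-0.13  0.01  1.65]
scene collar [(array([ 0.4063, -0.4794,  0.015 ]), 0.82), (array([0.5609, 0.103 , 0.196 ]), 0.79), (array([ 0.6685, -0.2836,  0.0205]), 0.74)]
scene screw_head [(array([0.5563, 0.1037, 0.1981]), 0.67), (array([ 0.4041, -0.4842,  0.0184]), 0.64), (array([ 0.6711, -0.2846,  0.0169]), 0.57)]
top collar [(array([ 0.6707, -0.2769,  0.0173]), 0.67), (array([ 0.3975, -0.4793,  0.0157]), 0.5)]
top screw_head [(array([ 0.6704, -0.2767,  0.0182]), 0.75), (array([ 0.3992, -0.4845,  0.0244]), 0.62), (array([0.5639, 0.0974, 0.2021]), 0.47), (array([0.5634, 0.107 , 0.1054]), 0.27)]
[0.56152185 0.11333726 0.17005871]
```

View pics/c8.png

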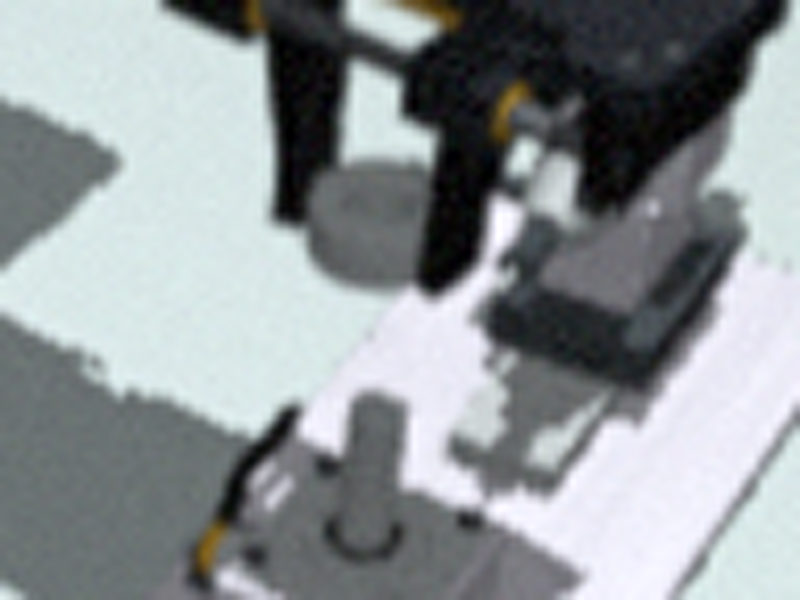

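The collar is held level at c8 (365,225), above and up-left of the shaft at (375,400); its far side with the screw is hidden. To measure the bore offset relative to the shaft, I'll use sub-pixel silhouettes in the same view.

Run:
```python
from h import *
import pickle
from scipy.optimize import least_squares
np.set_printoptions(precision=2,suppress=True)
D=pickle.load(open('above.pkl','rb'));c=D['scene'];g=c['avg'].mean(2)
def edge(row,u0,u1):
    r=g[row,u0:u1+1]; 
    m=(r.max()+r.min())/2
    for i in range(len(r)-1):
        if (r[i]-m)*(r[i+1]-m)<0: return u0+i+(r[i]-m)/(r[i]-r[i+1])
def vedge(col,v0,v1):
    r=g[v0:v1+1,col]; m=(r.max()+r.min())/2
    for i in range(len(r)-1):
        if (r[i]-m)*(r[i+1]-m)<0: return v0+i+(r[i]-m)/(r[i]-r[i+1])
L=[(r,edge(r,353,362)) for r in range(114,121)]
B=[(u,vedge(u,119,130)) for u in range(360,369)]
S=[(r,edge(r,357,364),edge(r,366,374)) for r in range(140,147)]
print('left',np.array(L));print('bottom',np.array(B,float));print('shaft',np.array(S,float))
th=np.linspace(0,2*np.pi,720,endpoint=False)
def hull(P,z0,z1,r,r1=None):
    X=np.vstack([np.c_[P[0]+r*np.cos(th),P[1]+r*np.sin(th),np.full(720,z)] for z in(z0,z1)])
    h=cv2.convexHull(proj(c,X).astype(np.float32))
    return h
x0,y0,z0=.5612,.1131,.1695
tx=np.array([.074,.997])
obs=[(e,r) for r,e in L if e]+[(u,e) for u,e in B if e]
def res(p):
    h=hull(np.array([x0,y0])+tx*p[0],z0+.014+p[1],z0+.032+p[1],.021)
    return [cv2.pointPolygonTest(h,(float(a),float(b)),True) for a,b in obs]
q=least_squares(res,[0,0],x_scale=.001,diff_step=1e-2,method='lm'); 
for g0 in([.001,.001],[-.002,.0],[.003,-.003]):
    q=least_squares(res,g0,diff_step=.05); print('offset along tool x, z [mm]',q.x*1e3,np.array(q.fun))
# shaft axis via its silhouette, same view
def rs(p):
    out=[]
    for r,a,b in S:
        # axis u at that row
        zz=np.linspace(.08,.127,50); pu=proj(c,np.c_[np.full(50,p[0]),np.full(50,.1169),zz]); 
        out.append(np.interp(-r,-pu[::-1,1][::-1],pu[:,0]) -(a+b)/2)
    return out
print('shaft mid - axis(.567,.1169) px',-np.array(rs([.567])))
```

```text
left [[114.   356.34]
 [115.   356.43]
 [116.   353.75]
 [117.   355.1 ]
 [118.   356.2 ]
 [119.   356.27]
 [120.   356.53]]
bottom [[360.   123.38]
 [361.   123.78]
 [362.   123.99]
 [363.   124.3 ]
 [364.   124.43]
 [365.   124.54]
 [366.   124.71]
 [367.   124.63]
 [368.   124.3 ]]
shaft [[140.   361.17 368.34]
 [141.   361.13 368.28]
 [142.   361.04 368.14]
 [143.   360.84 368.13]
 [144.   359.13 367.94]
 [145.   357.5  367.63]
 [146.   357.63 367.52]]
offset along tool x, z [mm] [0.06 1.15] [ 0.31  0.5  -2.08 -0.64  0.56  0.66  0.6   0.12  0.08  0.12  0.01 -0.01
 -0.08 -0.27 -0.3  -0.15]
offset along tool x, z [mm] [0.07 1.14] [ 0.31  0.5  -2.08 -0.64  0.56  0.65  0.59  0.12  0.08  0.12  0.01 -0.01
 -0.08 -0.27 -0.3  -0.15]
offset along tool x, z [mm] [0.06 1.15] [ 0.31  0.5  -2.08 -0.64  0.56  0.65  0.6   0.12  0.08  0.12  0.01 -0.01
 -0.08 -0.27 -0.3  -0.15]
shaft mid - axis(.567,.1169) px [ 0.08  0.16  0.16  0.18 -0.64 -1.49 -1.35]
```

```bash
python3 - <<'E'
from h import *
import pickle
from scipy.optimize import least_squares
np.set_printoptions(precision=2,suppress=True)
D=pickle.load(open('above.pkl','rb'));c=D['scene']
obs=[(356.34,114),(356.43,115),(356.2,118),(356.27,119),(356.53,120),(360,123.38),(361,123.78),(362,123.99),(363,124.3),(364,124.43),(365,124.54),(366,124.71),(367,124.63)]
th=np.linspace(0,2*np.pi,720,endpoint=False);tx=np.array([.074,.997]);ty=np.array([.997,-.074])
for P0 in([.5609,.1128,.1689],[.5615,.1133,.17]):
    def res(p):
        P=np.array(P0[:2])+tx*p[0]; 
        X=np.vstack([np.c_[P[0]+.021*np.cos(th),P[1]+.021*np.sin(th),np.full(720,P0[2]+dz+p[1])] for dz in(.014,.032)])
        h=cv2.convexHull(proj(c,X).astype(np.float32))
        return [cv2.pointPolygonTest(h,(float(a),float(b)),True) for a,b in obs]
    for loss in('linear','soft_l1'):
        q=least_squares(res,[.001,.001],diff_step=.05,loss=loss,f_scale=.2);print(q.x*1e3,q.fun)
g=c['avg'].mean(2);print(g[112:128,350:372].astype(int))
E
python3 go.py .567 .1169 .17 -5.9
```

```text
[ 3.26 -0.4 ] [-0.25 -0.06  0.    0.12  0.15  0.    0.01  0.1   0.02  0.04  0.01 -0.15
 -0.13]
[ 3.32 -0.43] [-0.26 -0.07 -0.01  0.11  0.13 -0.    0.    0.1   0.02  0.04  0.01 -0.15
 -0.13]
[ 1.84 -0.7 ] [-0.25 -0.06  0.    0.12  0.14  0.    0.01  0.1   0.02  0.04  0.01 -0.15
 -0.13]
[ 1.9  -0.74] [-0.26 -0.07 -0.01  0.11  0.13 -0.01  0.    0.1   0.02  0.04  0.01 -0.15
 -0.13]
[[125 125 107  31   2   8  12  34  57  59  60  57  58  57  57  56  58  58
   59  59  56  38]
 [126 121  98  24   4   4  20  47  60  61  60  56  52  55  57  57  56  55
   53  52  52  40]
 [126 119  89  22   4   9  23  52  61  60  58  51  53  53  56  59  55  54
   50  49  51  32]
 [126 120  79  20  10   7  21  49  58  59  58  56  57  56  55  57  56  54
   51  50  54  28]
 [125 118  91  54  39  26  36  47  55  61  60  60  59  59  59  59  56  56
   56  55  53  19]
 [126 124 116 101  93  76  70  49  50  57  61  60  60  62  61  60  61  60
   61  60  48  11]
 [125 126 125 125 124 113  94  51  45  52  58  58  58  62  63  61  61  62
   61  60  45  12]
 [125 124 125 127 126 123 101  53  48  50  54  55  58  59  60  58  60
[... 299 characters left out ...]
 5]
 [126 126 124 127 126 125 125 125 115  97  76  65  58  57  57  54  58  58
   57  53  22   5]
 [127 124 125 126 125 126 128 128 125 120 109  96  90  80  76  74  73  77
   85  96  54  21]
 [128 125 126 125 125 124 124 125 125 127 125 122 120 116 112 106 103 106
  119 127 102  68]
 [126 125 127 127 125 126 126 127 124 127 126 126 126 127 127 124 122 125
  135 132 128 114]
 [126 125 126 125 125 127 126 125 127 126 125 127 125 124 125 122 126 133
  132 131 133 132]]
t 16.5667 pos [0.5615 0.1133 0.1701] yang -4.23 open 0.04124186626018566 grip 29.999759827042 F [-0.1344  0.1067 -1.836 ] M [-0.0141 -0.0896 -0.0019] q [ 0.2 28.8 91.8  0.  59.4  4.5]
row [0.004  0.0052 0.0001] [ 0.01 -0.    1.67]
```

Run:
```python
from h import *
import pickle
c=pickle.load(open('lift.pkl','rb'));g=c['avg'].mean(2)
P=np.array([.485,-.3352,.2165]);print('ctr mid',proj(c,P-[0,0,.0]))
for a in(180,190,200,210,220):
    d=np.array([np.cos(np.radians(a)),np.sin(np.radians(a)),0]);print(a,proj(c,P+.021*d)[0].round(1),proj(c,P+.029*d)[0].round(1))
print(g[198:232,180:222].astype(int).tolist().__str__().replace('], [','\n'))
```

```text
ctr mid [[200.34649944 213.00602995]]
180 [192.3 207.8] [189.3 205.8]
190 [191.  209.1] [187.4 207.6]
200 [189.8 210.5] [185.9 209.6]
210 [189.  212.1] [184.7 211.7]
220 [188.5 213.6] [184.  213.9]
[[11, 15, 15, 29, 34, 39, 38, 28, 16, 12, 13, 10, 18, 16, 12, 15, 15, 17, 29, 69, 111, 111, 40, 10, 12, 11, 14, 11, 13, 14, 11, 8, 8, 56, 120, 140, 141, 140, 130, 73, 66, 67
12, 16, 32, 33, 38, 35, 26, 18, 14, 15, 12, 10, 21, 14, 13, 16, 14, 11, 43, 96, 135, 131, 61, 7, 13, 15, 5, 9, 7, 5, 7, 3, 10, 41, 101, 140, 143, 142, 131, 74, 67, 66
19, 30, 37, 43, 34, 23, 14, 10, 13, 9, 16, 10, 12, 14, 12, 5, 12, 13, 44, 100, 138, 134, 85, 24, 7, 13, 7, 11, 9, 13, 15, 8, 10, 28, 83, 139, 141, 141, 131, 76, 67, 66
31, 41, 41, 35, 29, 20, 12, 8, 12, 12, 16, 17, 14, 12, 13, 11, 14, 14, 30, 79, 126, 125, 94, 38, 14, 13, 14, 9, 7, 8, 9, 15, 5, 13, 71, 133, 141, 141, 135, 103, 71, 68
35, 41, 34, 28, 22, 13, 14, 15, 12, 17, 17, 13, 4, 12, 13, 5, 2, 9, 8, 41, 86, 95, 86, 53, 45, 39, 30, 19, 12, 13, 13, 5, 6, 14, 52, 116, 140, 142, 137, 107, 73, 69
36, 30, 25, 25, 22, 22, 12, 13, 8, 18, 17, 16, 13, 15, 6, 12
[... 4159 characters left out ...]
, 140, 138, 131, 114, 89, 62, 45, 84, 135, 140, 139, 119, 86, 53, 33, 31, 45, 67, 76, 78, 76, 77, 70, 42, 37, 40, 35, 39, 40, 37, 37, 41
142, 140, 141, 140, 140, 139, 139, 137, 141, 140, 140, 140, 141, 139, 131, 117, 105, 121, 139, 140, 121, 94, 65, 35, 29, 40, 62, 75, 77, 79, 78, 77, 72, 42, 39, 39, 39, 38, 40, 38, 43, 53
140, 140, 140, 140, 140, 139, 140, 139, 139, 139, 139, 138, 140, 142, 140, 140, 141, 141, 139, 125, 94, 67, 36, 32, 41, 63, 79, 77, 79, 77, 79, 76, 73, 38, 38, 37, 37, 38, 39, 38, 49, 70
140, 142, 138, 139, 140, 140, 140, 139, 141, 142, 140, 139, 139, 139, 138, 140, 140, 139, 127, 103, 69, 36, 30, 38, 62, 77, 79, 77, 74, 75, 77, 78, 71, 41, 38, 35, 41, 39, 41, 37, 50, 76]]
```

Run:
```python
import io,contextlib
with contextlib.redirect_stdout(io.StringIO()): exec(open('m.py').read())
for n,ctr in(('top',t['cc']),('scene',s['cc'])):
    c=C[n]; O=onz(c,ctr,.022); print(n)
    for a in range(185,220,5):
        d=np.array([np.cos(np.radians(a)),np.sin(np.radians(a)),0])
        print(a,[proj(c,[*(O+r*d)[:2],.013])[0].round(1).tolist() for r in(.021,.025,.029)])
    g=c['avg'].mean(2); 
    if n=='top': print(g[240:254,408:428].astype(int))
    else: print(g[260:282,200:216].astype(int))
```

```text
top
185 [[416.6, 245.8], [416.9, 247.3], [417.1, 248.9]]
190 [[417.4, 245.7], [417.7, 247.2], [418.1, 248.8]]
195 [[418.1, 245.5], [418.6, 247.0], [419.0, 248.6]]
200 [[418.7, 245.3], [419.4, 246.8], [420.0, 248.3]]
205 [[419.4, 245.0], [420.2, 246.4], [420.9, 247.9]]
210 [[420.0, 244.6], [420.9, 246.0], [421.8, 247.4]]
215 [[420.6, 244.2], [421.6, 245.5], [422.6, 246.8]]
[[ 81 106 119 119 112 101  93  88  84  81  81  92 108 117 116 107  93  85
   83  83]
 [ 72  94 113 120 118 112 105  98  93  91  95 106 115 117 112 101  90  85
   84  83]
 [ 68  78  98 113 120 120 116 112 108 107 110 115 117 115 106  94  86  84
   84  84]
 [ 73  69  79  97 112 119 120 119 117 117 117 117 114 108  97  87  84  84
   84  83]
 [ 79  73  68  77  93 106 111 114 115 115 113 109 102  95  88  84  84  84
   83  84]
 [ 83  79  73  69  76  86  92  96  99  98  95  88  81  81  83  84  84  84
   84  84]
 [ 84  83  81  77  77  79  80  82  81  75  68  63  63  72  80  83  83  84
   84  84]
 [ 85  85  84  83  83  82  82  80  74  60  50  50  56  68  79  84  84  84
   84  84]
 [ 85  85  85  85  85  85  84  82  76  62  52
[... 1617 characters left out ...]
  39  63 112 114 112 110  79]
 [ 70  69  70  70  71  70  69  70  65  54  71 110 113 114 113  94]
 [ 72  70  68  70  70  70  69  69  68  69  75 102 114 116 115 111]
 [ 70  69  69  71  69  69  70  70  69  68  72  86 113 117 116 115]
 [ 70  70  70  68  69  72  70  70  68  69  69  72  96 115 116 117]
 [ 70  70  70  69  69  70  69  68  69  69  70  67  72 103 115 117]
 [ 68  70  70  71  69  69  69  69  70  69  70  68  63  73  91  99]
 [ 70  70  70  69  69  71  72  70  70  69  72  68  63  59  59  67]
 [ 70  70  72  70  70  70  69  70  70  69  69  69  67  62  59  58]
 [ 69  70  69  70  71  68  69  71  72  70  70  71  71  69  65  61]
 [ 70  70  70  69  69  70  69  71  70  70  70  71  71  69  68  68]]
```

Both views agree on a screw direction of about 200°, so the final tool angle is −5.9°. I'll move over the axis and start down.

Call:
play_rows --motion '[[[0.0015,0.003,0,0,0,1.7],[0.0027,0.0053,0.01,0,0,1.7],[0.0027,0.0053,0.025,0,0,1.7],[0.0027,0.0053,0.04,0,0,1.7],[0.0027,0.0053,0.047,0,0,1.7],[0.0027,0.0053,0.047,0,0,1.7],[0.0027,0.0053,0.047,0,0,1.7]]]'

```text
time_s: 17.15
position: [0.5668, 0.1156, 0.1224]
tcp_rot: [[0.103, 0.995, -0.001], [0.995, -0.103, 0.0], [-0.0, -0.001, -1.0]]
force: [-0.4, -0.1, -1.7]
opening: 0.476
grasp_force: 30.0
```

```bash
python3 go.py .567 .1156 .118 -5.9;python3 - <<'E'
from h import *
import pickle
L=[imaging.capture('scene') for _ in range(4)];c=L[0];g=np.mean([l['frame'] for l in L],0).mean(2)
print(bot.read_state()['position'])
print(g[122:150,352:380].astype(int).tolist().__str__().replace('], [','\n'))
E
```

```text
t 17.15 pos [0.5668 0.1156 0.1224] yang -5.92 open 0.04142189397232566 grip 29.99971134820953 F [-0.3806 -0.0614 -1.7423] M [ 0.0207 -0.0762  0.0016] q [ 0.5 32.9 93.3  0.  53.9  6.4]
row [-0.      0.0002  0.0044] [-0.07  0.01 -0.02]
[0.56772635 0.11563119 0.12380153]
[[128, 117, 59, 7, 5, 5, 8, 9, 6, 30, 78, 125, 127, 126, 126, 123, 105, 85, 64, 37, 11, 10, 12, 14, 7, 14, 26, 48
128, 119, 59, 12, 4, 9, 9, 6, 17, 34, 89, 125, 126, 127, 128, 128, 126, 121, 109, 86, 44, 14, 10, 14, 9, 13, 24, 42
129, 121, 67, 17, 2, 9, 14, 10, 12, 44, 94, 112, 111, 109, 108, 109, 118, 121, 113, 103, 58, 14, 13, 12, 13, 10, 17, 32
128, 120, 68, 12, 4, 10, 8, 10, 22, 48, 83, 81, 78, 77, 74, 77, 86, 94, 75, 66, 46, 12, 6, 7, 9, 11, 6, 15
128, 120, 58, 12, 7, 6, 12, 29, 42, 55, 60, 60, 61, 61, 60, 58, 60, 62, 57, 48, 22, 10, 3, 4, 6, 3, 9, 5
128, 119, 49, 10, 6, 8, 19, 48, 62, 59, 60, 60, 59, 59, 62, 61, 58, 61, 59, 53, 21, 6, 5, 5, 8, 7, 4, 9
128, 118, 45, 2, 2, 13, 35, 58, 56, 60, 58, 56, 56, 59, 59, 56, 55, 57, 59, 54, 21, 4, 7, 9, 5, 3, 3, 4
129, 119, 43, 1, 6, 20, 43, 59, 61, 59, 52, 53, 56, 57, 59, 5
[... 1663 characters left out ...]
 70, 64, 60, 71, 95, 64, 50, 51, 56, 55, 52, 58, 97, 136, 135, 133, 130, 100, 64, 51, 56, 57, 57, 56
56, 67, 70, 68, 67, 56, 31, 25, 42, 51, 49, 53, 57, 56, 54, 66, 109, 136, 135, 131, 130, 114, 98, 67, 59, 59, 52, 55
71, 72, 71, 66, 66, 57, 35, 27, 34, 47, 50, 55, 54, 54, 54, 69, 117, 137, 136, 133, 134, 132, 129, 105, 97, 76, 58, 56
69, 81, 100, 73, 61, 58, 48, 47, 48, 47, 52, 55, 56, 53, 53, 69, 117, 134, 135, 133, 135, 136, 136, 134, 128, 87, 64, 60
82, 107, 106, 72, 60, 58, 57, 60, 54, 48, 52, 52, 56, 57, 53, 65, 96, 110, 113, 122, 133, 136, 135, 134, 131, 102, 70, 67
82, 106, 75, 63, 58, 61, 57, 59, 52, 48, 53, 56, 56, 53, 54, 57, 64, 67, 72, 92, 113, 129, 135, 136, 135, 123, 84, 106]]
```

Call:
play_rows --motion '[[[0,0,0.003,0,0,0],[0,0,0.006,0,0,0],[0,0,0.008,0,0,0],[0,0,0.01,0,0,0]]]'

```text
time_s: 17.68
position: [0.5669, 0.1156, 0.1127]
tcp_rot: [[0.103, 0.995, -0.0], [0.995, -0.103, 0.0], [-0.0, -0.0, -1.0]]
force: [0.3, -0.1, -1.0]
opening: 0.479
grasp_force: 30.0
```

Call:
play_rows --motion '[[[0,0,0.001,0,0,0],[0,0,0.002,0,0,0],[0,0,0.003,0,0,0]]]'

```text
time_s: 17.93
position: [0.567, 0.1156, 0.1098]
tcp_rot: [[0.103, 0.995, -0.0], [0.995, -0.103, 0.0], [0.0, -0.0, -1.0]]
force: [0.4, -0.5, -1.9]
opening: 0.471
grasp_force: 30.0
```

```bash
python3 go.py .567 .1156 .089 -5.9
```

```text
t 17.9333 pos [0.567  0.1156 0.1098] yang -5.94 open 0.04101648904712506 grip 29.99969727010466 F [ 0.4338 -0.5158 -1.9202] M [ 0.0183 -0.0822 -0.0105] q [ 0.5 33.9 93.8  0.  52.2  6.4]
row [-0.      0.      0.0208] [-0.   -0.   -0.04]
```

Call:
play_rows --motion '[[[0,0,0.001,0,0,0],[0,0,0.002,0,0,0],[0,0,0.003,0,0,0]]]'

```text
time_s: 18.18
position: [0.567, 0.1156, 0.1069]
tcp_rot: [[0.103, 0.995, 0.0], [0.995, -0.103, -0.0], [-0.0, 0.0, -1.0]]
force: [0.8, 1.8, -1.4]
opening: 0.473
grasp_force: 30.0
```

Call:
play_rows --motion '[[[0,0,0.001,0,0,0],[0,0,0.002,0,0,0],[0,0,0.003,0,0,0]]]'

```text
time_s: 18.43
position: [0.567, 0.1156, 0.1039]
tcp_rot: [[0.104, 0.995, 0.0], [0.995, -0.104, 0.0], [0.0, 0.0, -1.0]]
force: [-0.2, 0.5, -1.1]
opening: 0.476
grasp_force: 30.0
```

Call:
play_rows --motion '[[[0,0,0.0015,0,0,0],[0,0,0.003,0,0,0],[0,0,0.004,0,0,0]]]'

```text
time_s: 18.68
position: [0.5669, 0.1156, 0.0997]
tcp_rot: [[0.103, 0.995, -0.0], [0.995, -0.103, -0.0], [-0.0, -0.0, -1.0]]
force: [-0.2, -0.2, -1.1]
opening: 0.469
grasp_force: 30.0
```

```bash
python3 go.py .567 .1156 .089 -5.9
```

```text
t 18.6833 pos [0.5669 0.1156 0.0997] yang -5.94 open 0.040808415101277674 grip 29.99968271702528 F [-0.1929 -0.238  -1.0933] M [ 0.0358 -0.1019  0.0208] q [ 0.5 34.8 94.2 -0.  51.   6.4]
row [0.     0.0001 0.0107] [-0.02  0.   -0.04]
```

Call:
play_rows --motion '[[[0,0,0.003,0,0,0],[0,0,0.006,0,0,0],[0,0,0.009,0,0,0],[0,0,0.011,0,0,0],[0,0,0.011,0,0,0]]]'

```text
time_s: 19.1
position: [0.5665, 0.1156, 0.0883]
tcp_rot: [[0.103, 0.995, -0.001], [0.995, -0.103, -0.0], [-0.0, -0.001, -1.0]]
force: [-0.6, 0.2, -2.1]
opening: 0.476
grasp_force: 30.0
```

Call:
play_rows --motion '[[[0.0005,0,0,0,0,0],[0.001,0,0,0,0,0],[0.001,0,0,0,0,0]]]'

```text
time_s: 19.35
position: [0.5672, 0.1167, 0.0891]
tcp_rot: [[0.103, 0.995, 0.0], [0.995, -0.103, 0.0], [0.0, 0.0, -1.0]]
force: [0.6, 0.2, -1.8]
opening: 0.478
grasp_force: 30.0
```

Call:
play_rows --motion '[[[0.0005,0,0,0,0,0],[0.0005,0,0,0,0,0],[0.0005,0,0,0,0,0]]]'

```text
time_s: 19.6
position: [0.5672, 0.1171, 0.0891]
tcp_rot: [[0.103, 0.995, 0.0], [0.995, -0.103, 0.0], [0.0, 0.0, -1.0]]
force: [-0.1, -1.0, -2.4]
opening: 0.47
grasp_force: 30.0
```

```bash
python3 go.py .567 .1156 .089 -5.9
```

```text
t 19.6 pos [0.5672 0.1171 0.0891] yang -5.93 open 0.040885982234871485 grip 29.999736815225333 F [-0.0986 -1.0377 -2.4369] M [-0.0686 -0.0303  0.0029] q [ 0.6 35.7 94.6  0.  49.7  6.6]
row [-0.0015 -0.0001  0.0001] [ 0.01 -0.   -0.03]
```

Call:
play_rows --motion '[[[0.0005,0,0,0,0,0],[0.0005,0,0,0,0,0],[0.0005,0,0,0,0,0]]]'

```text
time_s: 19.85
position: [0.5672, 0.1172, 0.089]
tcp_rot: [[0.103, 0.995, -0.0], [0.995, -0.103, -0.001], [-0.001, 0.0, -1.0]]
force: [-0.3, -2.8, -1.0]
opening: 0.475
grasp_force: 30.0
```

Call:
play_rows --motion '[[[0.0005,0,0,0,0,0],[0.0005,0,0,0,0,0],[0.0005,0,0,0,0,0]]]'

```text
time_s: 20.1
position: [0.5672, 0.1173, 0.089]
tcp_rot: [[0.103, 0.995, -0.0], [0.995, -0.103, -0.001], [-0.001, -0.0, -1.0]]
force: [-0.5, -5.3, -0.3]
opening: 0.471
grasp_force: 30.0
```

Call:
play_rows --motion '[[[0.0005,0,0,0,0,0],[0.0005,0,0,0,0,0],[0.0005,0,0,0,0,0]]]'

```text
time_s: 20.35
position: [0.5672, 0.1173, 0.089]
tcp_rot: [[0.103, 0.995, -0.0], [0.995, -0.103, -0.002], [-0.002, -0.0, -1.0]]
force: [-0.5, -6.5, -0.8]
opening: 0.473
grasp_force: 30.0
```

The collar touches the back of the shaft at TCP y≈0.1172, so the centre is 1.3 mm before that, at 0.1159. I'll back off 2.7 mm from the commanded pose.

Call:
play_rows --motion '[[[-0.0015,0,0,0,0,0],[-0.0027,0,0,0,0,0],[-0.0027,0,0,0,0,0],[-0.0027,0,0,0,0,0]]]'

```text
time_s: 20.68
position: [0.567, 0.1164, 0.0889]
tcp_rot: [[0.104, 0.995, 0.0], [0.995, -0.104, 0.001], [0.001, -0.0, -1.0]]
force: [0.4, -0.1, -1.8]
opening: 0.474
grasp_force: 30.0
```

```bash
python3 go.py .567 .1159 .089 -5.9
python3 - <<'E'
from h import *
from scipy.optimize import least_squares
L=[imaging.capture('scene') for _ in range(4)];c=L[0];g=np.mean([l['frame'] for l in L],0).mean(2)
for n in('collar','screw_head','flat'): print(n,[(np.round(q['at'],4),round(q['confidence'],2)) for q in finder.recognise('scene',n)])
th=np.linspace(0,2*np.pi,720)
for z in(.103,.121):
    p=proj(c,np.c_[.567+.021*np.cos(th),.117+.021*np.sin(th),np.full(720,z)]);print(z,'u',p[:,0].min().round(2),p[:,0].max().round(2),'v',p[:,1].min().round(2),p[:,1].max().round(2))
print(g[132:156,352:376].astype(int).tolist().__str__().replace('], [','\n'))
E
```

```text
t 20.6833 pos [0.567  0.1164 0.0889] yang -5.95 open 0.04125257432767629 grip 29.999672166304663 F [ 0.373  -0.1352 -1.8066] M [ 0.0256 -0.1048  0.0093] q [ 0.5 35.7 94.6  0.1 49.6  6.4]
row [-0.0005  0.0001 -0.0001] [-0.   -0.05 -0.05]
collar [(array([ 0.6698, -0.2801,  0.0178]), 0.83), (array([ 0.404 , -0.4816,  0.0194]), 0.7), (array([ 0.7601, -0.0074,  0.0258]), 0.22)]
screw_head [(array([ 0.4036, -0.4831,  0.0122]), 0.87), (array([ 0.6711, -0.2826,  0.0188]), 0.54), (array([0.5664, 0.1053, 0.1166]), 0.43)]
flat [(array([0.5684, 0.1113, 0.1148]), 0.64)]
0.103 u 355.82 372.32 v 139.78 150.59
0.121 u 356.38 373.11 v 134.33 145.13
[[119, 47, 5, 6, 10, 7, 8, 5, 37, 88, 127, 134, 131, 127, 96, 33, 8, 7, 10, 13, 11, 12, 10, 13
119, 54, 8, 12, 5, 7, 4, 16, 44, 102, 134, 133, 132, 130, 113, 73, 38, 18, 14, 13, 6, 9, 10, 9
122, 66, 12, 6, 7, 3, 6, 11, 50, 109, 130, 132, 132, 124, 129, 115, 93, 54, 29, 10, 8, 12, 14, 8
119, 67, 11, 2, 4, 14, 4, 12, 51, 100, 110, 107, 105, 97, 111, 111, 104, 65, 45, 9, 13, 11, 8, 9
120, 67, 17, 10, 4, 4, 11, 25, 55, 77, 66, 64, 60, 61, 66, 71, 68, 49, 44, 1
[... 1054 characters left out ...]
, 57, 56, 54, 26, 7, 5, 3, 5, 30, 70
73, 80, 67, 63, 59, 61, 58, 56, 55, 54, 59, 58, 56, 57, 55, 57, 53, 20, 8, 3, 7, 36, 81, 114
71, 79, 65, 60, 57, 58, 58, 55, 50, 52, 56, 56, 58, 55, 54, 54, 53, 28, 6, 9, 22, 56, 94, 109
61, 64, 60, 58, 59, 58, 58, 51, 47, 50, 54, 53, 56, 52, 54, 52, 58, 44, 24, 30, 47, 62, 67, 57
64, 62, 58, 59, 57, 60, 57, 36, 33, 50, 55, 58, 58, 55, 51, 44, 53, 58, 46, 48, 61, 61, 54, 26
60, 59, 59, 60, 59, 59, 54, 20, 35, 49, 55, 54, 55, 57, 48, 29, 47, 58, 57, 57, 61, 58, 58, 42
61, 60, 60, 60, 56, 60, 52, 26, 29, 53, 55, 57, 56, 55, 44, 23, 43, 59, 57, 54, 59, 61, 63, 58
54, 60, 60, 59, 56, 57, 54, 42, 28, 37, 45, 50, 49, 45, 32, 31, 52, 58, 59, 55, 59, 60, 59, 60]]
```

Run:
```python
from h import *
import pickle
c=pickle.load(open('above.pkl','rb'))['scene'];g=c['avg'].mean(2)
th=np.linspace(0,2*np.pi,720)
for r in(.009,.0075):
    p=proj(c,np.c_[.567+r*np.cos(th),.1169+r*np.sin(th),np.full(720,.127)]);print('shaft top far v',p[:,1].min(),'u',p[:,0].min(),p[:,0].max())
p=proj(c,np.c_[.567+.009*np.cos(th),.1169+.009*np.sin(th),np.full(720,.1255)]);print('z.1255',p[:,1].min())
print(g[132:142,359:371].astype(int))
p=proj(c,np.c_[.567+.021*np.cos(th),.1169+.021*np.sin(th),np.full(720,.121)])
for u in(362,363,364,365): print(u,p[np.abs(p[:,0]-u)<.15][:,1].min())
```

```text
shaft top far v 135.51947034889818 u 361.34213300228913 368.5437221555764
shaft top far v 135.90091267155458 u 361.9416712650477 367.94296329786295
z.1255 135.9841786180564
[[125 126 124 124 132 130 129 133 132 131 133 133]
 [124 120 126 130 130 131 132 131 132 130 131 131]
 [124 124 131 131 131 132 132 132 132 130 130 133]
 [125 128 131 131 133 133 131 130 131 131 132 133]
 [128 131 131 127 117 114 113 125 131 132 133 133]
 [130 132 129 107  80  72  77  95 110 121 131 132]
 [132 136 123  72  58  57  55  64  74  90 123 132]
 [134 132 117  62  54  57  57  55  57  78 121 132]
 [135 132 103  54  55  57  59  57  57  78 131 135]
 [134 131  98  54  49  56  56  57  55  80 134 135]]
362 134.49695344767537
363 134.37769070200568
364 134.34677305041814
365 134.37839286550016
```

```bash
python3 -c "
from rig import bot
print(bot.hand_in())"
```

```text
the job is handed in; nothing more can be done
None
```

I handed the job in at about 21 s with the shaft's flat turned to face the bit and the collar held level over the shaft in the fingers. The screw's alignment with the bit comes from the early pictures, because the gripper hid the screw at the end; the hand-in gave no verdict.

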